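# Reload the milling-blank rack

## Robot

A 7-joint arm with a two-finger parallel gripper is mounted at the origin on a cart in front of the work surface, level with it; the furniture and walls round the work are solid. World frame = base frame: x ahead of the robot, y to its left, z up, the work surface at z = 0. Lengths are in m, angles in rad, forces in N, time in s.
With the tool pointing down it reaches from about 0.4 to 0.875 m from the base axis. Payload 19.3 kg.
Tool frame: the origin (TCP) lies on the mounting face of the last link; the fingertips stand 173 mm ahead of it and the grasp point (between the pads) lies 155 mm ahead of it (bot.grip_point_offset is the distance from the TCP to the grasp point, in m); z points along the fingers, y is the line along which they close (so a half turn about z gives the same grasp; the last joint's range is limited). The gripper opens to 85 mm and grips with 20 to 120 N. Pads are 22 mm wide; open, the fingers measure 114 mm over their backs; the gripper's body (76 mm by 85 mm) begins 54 mm behind the grasp point. The pads swing forward as they close: fully open they stand 13 mm farther back than shut.
Start: joints at [1.051, 0.521, -0.036, 1.599, 0.021, 1.021, -0.113], TCP at [0.272, -0.563, 0.405] pointing down, gripper open.
Joint ranges: [-2.91, 2.91], [-0.3, 2.13], [-1.5, 1.42], [0.17, 2.43], [-1.26, 4.41], [0.16, 1.93], [-2.52, 2.52]. Speed limits (rad/s): [1.89, 1.89, 2.39, 2.39, 3.01, 3.01, 3.01].

## Interface

Orientations are given as [roll, pitch, yaw] about the fixed x, y, z axes, in that order (R = Rz(yaw) Ry(pitch) Rx(roll)).
In Python, from workcell import bot gives the robot as it stands.
- The arm moves only by the tool arm_command, never from a script. Its argument "deltas" is a list of rows, each a list of 3 entries, a list of its own where there are three numbers: the shift along the tool's x, y, z in cm, then the turn, a rotation vector about the tool's x, y, z in rad, then the finger opening in cm, from 0 to 8.54. In form: [[[tx, ty, tz], [rx, ry, rz], claw], ...]. A call has 1 to 20 rows; each row shifts and turns the commanded pose from where the row before left it, along the tool's axes as they then stand; what a row does not reach is not made up. A row lasts 1/10 s, in which the tool goes at most 50 mm and 8.59 degrees, less where a joint would pass 70% of its speed; a pose out of reach is approached as far as the arm can. A call with a gripper value outside its range is refused whole. The fingers move at their own pace and stop on an object; "newtons" is the grip in N (left out, the last holds). Time passes only in rows, so rows that do not move let the fingers close. It gives the time, the measured TCP pose, the force, the opening and the grip force at its end, in the units of the state.
- bot.observe(): the state, without advancing time (a new reading comes with each control period).
- bot.grab_frame(name): name is "side" or "top"; returns a dict with "frame" (480x640x3 uint8, red, green, blue), "K" (3x3 intrinsics, pixels), "k1" (the pictures are not rectified: a ray, as slopes to the right and down, at radius r is drawn at 1 + k1 r^2 times it, then the intrinsics apply), "rvec" (rotation vector, rad) and "tvec" (3), from world to camera coordinates, as OpenCV has them. Camera axes: x right, y down, z forward; pixel columns grow to the right and rows downward; lengths in m; the calibration is good to about 2 mm. A picture is of the moment at which its call begins. There is no depth.
- bot.job_done(): hands the job in; it is judged then, once.
Trained networks look in a picture, given as the dict that the camera call returned (one of the last four; its "shot" number tells which), for a name from the list of things; names that differ only in an ending like _2 or _b are one class to them, and where a whole thing is asked for, a point or a joint stands for the part that bears it (a point fixed in the world has none). Each returns a list of dicts, best first, with "p" (0 to 1); they miss things now and then, are a little off and sometimes report something else, mostly with a low value. They report only what shows in the picture. A call takes as long as a camera call. They do not tell look-alikes from the thing itself.
- bot.find_in(name, picture): "rect" ([left, top, width, height] in pixels, round what is visible of it).
- bot.mark_of(name, picture): "at" ([column, row] in pixels: a listed point, or the origin of a listed thing).
The state is a dict: "clock": time; "qpos": joint angles; "qd": joint speeds; "joint_efforts": joint torques, N m; "position": TCP position; "tool_rot": TCP orientation; "force": force on the tool from outside, world axes, zero at the start; "moment": the same for the moment, N m; "grip_width": finger opening in m; "finger_force": force on a finger pad.
Only numpy, scipy, OpenCV 4.12 (cv2) and the standard library are available. Lean on these libraries where they do the work, as an engineer would, in place of code of your own. Each camera call takes 0.05 s, during which the arm holds its last target. There are 200 camera calls.

## Task

Pull the rack's locking comb up and take the spent (milled-away) blank out of the rack, laying it flat in the tray. Then try the unused blanks: each one that fits through a rack mouth must end in a lane of its own, slid fully in under the cover and then across against the pocket wall behind the shoulder; each one that is too wide to enter goes flat in the tray. Finally push the comb fully down again, and leave the other things on the bench where they are.

Things in the scene. Friction and masses are not known exactly. Their poses are not given: they have to be found in the camera images.
- rack: blank rack, fixed, 104 x 216 x 44 mm; origin on the bench under its middle, x from the open front (x = -55) to the back, z up. Floor 6 thick; a clear cover (underside at z = 40) lets lanes be entered only by their mouths in the front. Three equal lanes, middles at y = -68, 0, +68. Behind the mouth each lane widens into a pocket 56 wide (middle +-28) from x = -45 to the back wall at x = 41.
- lane0 (a point): centre of the mouth of rack lane 0 (rack y = -74.5), on the lane floor (z = 6), at the rack's front; axes as the rack's. Mouth 43 wide, 34 high, between round-edged uprights 10 thick.
- lane1 (a point): centre of the mouth of rack lane 1 (rack y = -6.5), on the lane floor (z = 6), at the rack's front; axes as the rack's. Mouth 43 wide, 34 high, between round-edged uprights 10 thick.
- lane2 (a point): centre of the mouth of rack lane 2 (rack y = 61.5), on the lane floor (z = 6), at the rack's front; axes as the rack's. Mouth 43 wide, 34 high, between round-edged uprights 10 thick.
- home0 (a point): where the centre of a 40 mm blank's body lies when home in lane 0: wholly behind the uprights (3 mm play each way along x), and 14.5 to the +y side of the mouth's centre, against the pocket wall (0.5 play), so that the shoulder at the +y side of the mouth blocks its way straight out while its shank sticks out of the mouth; axes as the rack's.
- home1 (a point): where the centre of a 40 mm blank's body lies when home in lane 1: wholly behind the uprights (3 mm play each way along x), and 14.5 to the +y side of the mouth's centre, against the pocket wall (0.5 play), so that the shoulder at the +y side of the mouth blocks its way straight out while its shank sticks out of the mouth; axes as the rack's.
- home2 (a point): where the centre of a 40 mm blank's body lies when home in lane 2: wholly behind the uprights (3 mm play each way along x), and 14.5 to the +y side of the mouth's centre, against the pocket wall (0.5 play), so that the shoulder at the +y side of the mouth blocks its way straight out while its shank sticks out of the mouth; axes as the rack's.
- keeper (a joint): the rack's locking comb, sliding straight up: 0 is fully down (as at the start), 0.038 m fully up; it stays where it is left (about 5 N moves it either way). Down, its three tongues (10 wide, at lane middle -26 to -16, rack x 7 to 37) stand in the pockets and keep home blanks from moving back across to the mouth; raised 32 mm or more, the lanes are free.
- keeper_grip (a point): middle of the comb's black handle on top of the rack, a bar 44 long (rack x), 12 thick (y), 24 high (z, 12 above and below this point) that stands on the comb's plate; moves with the comb; axes as the rack's.
- tray: open aluminium tray, fixed on the bench, 170 (x) x 200 (y) x 24 mm, walls and floor 4 thick. Origin on the bench under its middle.
- blank_a_center (a point): unused white milling blank lying on the bench: body 80 long (x), 28 high; steel shank 10 wide, 12 high, 56 long out of the middle of its rear end. Point: centre of the body, 14 above its underside; x axis points away from the shank (shank at x -96 to -40, y = 0, z = 0), z up as it lies. The body is either 40 wide or 47 wide (too wide for a mouth); which is not told; at most three are 40 wide. 110 g. May be absent.
- blank_b_center (a point): unused white milling blank lying on the bench: body 80 long (x), 28 high; steel shank 10 wide, 12 high, 56 long out of the middle of its rear end. Point: centre of the body, 14 above its underside; x axis points away from the shank (shank at x -96 to -40, y = 0, z = 0), z up as it lies. The body is either 40 wide or 47 wide (too wide for a mouth); which is not told; at most three are 40 wide. 110 g. May be absent.
- blank_c_center (a point): unused white milling blank lying on the bench: body 80 long (x), 28 high; steel shank 10 wide, 12 high, 56 long out of the middle of its rear end. Point: centre of the body, 14 above its underside; x axis points away from the shank (shank at x -96 to -40, y = 0, z = 0), z up as it lies. The body is either 40 wide or 47 wide (too wide for a mouth); which is not told; at most three are 40 wide. 110 g. May be absent.
- blank_d_center (a point): unused white milling blank lying on the bench: body 80 long (x), 28 high; steel shank 10 wide, 12 high, 56 long out of the middle of its rear end. Point: centre of the body, 14 above its underside; x axis points away from the shank (shank at x -96 to -40, y = 0, z = 0), z up as it lies. The body is either 40 wide or 47 wide (too wide for a mouth); which is not told; at most three are 40 wide. 110 g. May be absent.
- blank_e_center (a point): unused white milling blank lying on the bench: body 80 long (x), 28 high; steel shank 10 wide, 12 high, 56 long out of the middle of its rear end. Point: centre of the body, 14 above its underside; x axis points away from the shank (shank at x -96 to -40, y = 0, z = 0), z up as it lies. The body is either 40 wide or 47 wide (too wide for a mouth); which is not told; at most three are 40 wide. 110 g. May be absent.
- spent_0_center (a point): spent white milling blank, home in rack lane 0 at the start: body 80 long (x), 28 high; steel shank 10 wide, 12 high, 56 long out of the middle of its rear end. Point: centre of the body, 14 above its underside; x axis points away from the shank (shank at x -96 to -40, y = 0, z = 0), z up as it lies. 40 wide, top milled away to 10 high between its ends, like a saddle. 80 g. Just one of the three spent blanks is present.
- spent_1_center (a point): spent white milling blank, home in rack lane 1 at the start: body 80 long (x), 28 high; steel shank 10 wide, 12 high, 56 long out of the middle of its rear end. Point: centre of the body, 14 above its underside; x axis points away from the shank (shank at x -96 to -40, y = 0, z = 0), z up as it lies. 40 wide, top milled away to 10 high between its ends, like a saddle. 80 g. Just one of the three spent blanks is present.
- spent_2_center (a point): spent white milling blank, home in rack lane 2 at the start: body 80 long (x), 28 high; steel shank 10 wide, 12 high, 56 long out of the middle of its rear end. Point: centre of the body, 14 above its underside; x axis points away from the shank (shank at x -96 to -40, y = 0, z = 0), z up as it lies. 40 wide, top milled away to 10 high between its ends, like a saddle. 80 g. Just one of the three spent blanks is present.
- spirit_lamp: spirit lamp, 72 wide, 79 high mm; a bystander to leave alone. Origin at its underside.
- eraser: small eraser, 19x42x12 mm; a bystander to leave alone. Origin at its underside.
- lecron: thin steel carver lying on the bench, 141 long, 6 high mm; a bystander to leave alone. Origin at its underside.
Not all that is in view belongs to the job. What is shaped like the part that bears blank_a_center but black is not meant.

How it is judged:
By the outcome, as a careful person would: the job done as asked, in the order asked, and still so for the second after the job is handed in, with the robot touching nothing.
Of blank_a, blank_b, blank_c, blank_d, blank_e only 3 to 5 are there at a start; the rules pass over those that are not, and their reading is None.
Of spent_0, spent_1, spent_2 only 1 to 1 are there at a start; the rules pass over those that are not, and their reading is None.
At some moment in a run one of blank_a, blank_b, blank_c, blank_d, blank_e may be knocked a few centimetres aside while the robot is not near it.
Once in a run the grip may slacken for a moment while it holds something.
It also fails if it takes over 210 s, if anything falls off the work surface, if the arm or the gripper's body presses on something with over 40 N, if the wrist force passes 120 N, or if a joint passes its speed limit or range.

## Working session

There is one attempt and no reset: what is moved stays moved. The work goes in short steps, Python scripts to look and compute and a tool call to move; the robot and the scene stay as the last step left them, time stands still between calls to the robot, and variables do not carry over. Pictures are saved under pics/ and viewed, at most 14 in all, crops included, and the job is handed in when it is done.

Besides the shell and the picture viewer there is one more tool, called as name([rows], argument=value, ...), one row to a line, values as JSON. arm_command: Moves the arm, as the interface text tells. Its arguments: {"type":"object","properties":{"deltas":{"type":"array","items":{"type":"array"}},"newtons":{"type":"number"}},"required":["deltas"]}

```bash
mkdir -p pics; ls; cat > h.py <<'E'
import numpy as np, cv2
from workcell import bot
def ray(f,px):
    K=np.array(f["K"]);k=f["k1"];p=np.array(px,float)
    d=np.array([(p[0]-K[0,2])/K[0,0],(p[1]-K[1,2])/K[1,1]]);u=d.copy()
    for _ in range(30): u=d/(1+k*(u@u))
    R=cv2.Rodrigues(np.array(f["rvec"],float))[0];t=np.array(f["tvec"],float).ravel()
    return -R.T@t, R.T@np.array([u[0],u[1],1])
def onz(f,px,z):
    c,d=ray(f,px); return c+d*(z-c[2])/d[2]
def proj(f,P):
    R=cv2.Rodrigues(np.array(f["rvec"],float))[0];t=np.array(f["tvec"],float).ravel()
    K=np.array(f["K"]);c=R@np.array(P,float)+t;u=c[:2]/c[2];u=u*(1+f["k1"]*(u@u))
    return np.array([K[0,0]*u[0]+K[0,2],K[1,1]*u[1]+K[1,2]])
def save(f,n,crop=None,s=1):
    im=f["frame"][...,::-1]
    if crop: l,t,w,h=crop; im=im[t:t+h,l:l+w]
    cv2.imwrite("pics/"+n,cv2.resize(im,None,fx=s,fy=s,interpolation=cv2.INTER_CUBIC))
def st():
    o=bot.observe(); print({k:np.round(o[k],3).tolist() for k in("clock","position","tool_rot","force","grip_width","finger_force","qpos")})
E
python3 - <<'E'
from h import *
st()
for n in("top","side"):
    f=bot.grab_frame(n); save(f,n+"0.png"); print(n,ray(f,(320,240)))
    for m in ("blank_a_center","spent_0_center","keeper_grip","tray","rack","lane0","home0","eraser","lecron","spirit_lamp"):
        print(m,[(np.round(r["at"]).tolist(),round(r["p"],2)) for r in bot.mark_of(m,f)])
E
```

```text
pics
{'clock': 0.0, 'position': [0.272, -0.563, 0.404], 'tool_rot': [-3.14, 0.0, 0.45], 'force': [0.028, 0.048, 0.009], 'grip_width': 0.086, 'finger_force': 0.0, 'qpos': [1.051, 0.522, -0.036, 1.6, 0.021, 1.021, -0.113]}
top (array([ 0.25737071, -0.20730856,  1.45355229]), array([ 0.21807989, -0.01302759, -0.97584559]))
blank_a_center [([495.0, 287.0], 0.78), ([230.0, 240.0], 0.74), ([224.0, 197.0], 0.71), ([395.0, 248.0], 0.62), ([302.0, 218.0], 0.42)]
spent_0_center [([228.0, 240.0], 0.28)]
keeper_grip [([230.0, 229.0], 0.7), ([228.0, 243.0], 0.6)]
tray [([141.0, 268.0], 0.83)]
rack [([230.0, 243.0], 0.82)]
lane0 [([259.0, 259.0], 0.83), ([209.0, 263.0], 0.72), ([234.0, 261.0], 0.64)]
home0 [([206.0, 246.0], 0.9), ([255.0, 238.0], 0.83), ([227.0, 242.0], 0.64)]
eraser [([198.0, 210.0], 0.56)]
lecron [([139.0, 266.0], 0.32)]
spirit_lamp [([221.0, 197.0], 0.87)]
side (array([-0.27931237,  1.07609547,  1.09679033]), array([ 0.46008781, -0.70554904, -0.53909115]))
blank_a_center [([438.0, 210.0], 0.75), ([358.0, 237.0], 0.71), ([294.0, 302.0], 0.43)]
spent_0_center [([289.0, 266.0], 0.65)]
keeper_grip [([254.0, 285.0], 0.78)]
tray [([215.0, 377.0], 0.7)]
rack [([264.0, 308.0], 0.77)]
lane0 [([267.0, 324.0], 0.85), ([283.0, 310.0], 0.82), ([338.0, 284.0], 0.73), ([296.0, 299.0], 0.64), ([277.0, 292.0], 0.15)]
home0 [([279.0, 293.0], 0.77), ([251.0, 317.0], 0.72), ([263.0, 306.0], 0.7), ([213.0, 373.0], 0.58)]
eraser [([207.0, 315.0], 0.4)]
lecron [([326.0, 254.0], 0.59)]
spirit_lamp [([220.0, 296.0], 0.63)]
```

View pics/top0.png

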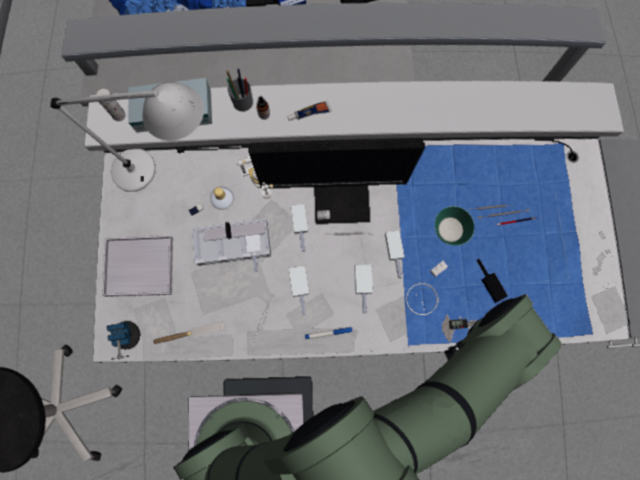

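View pics/side0.png

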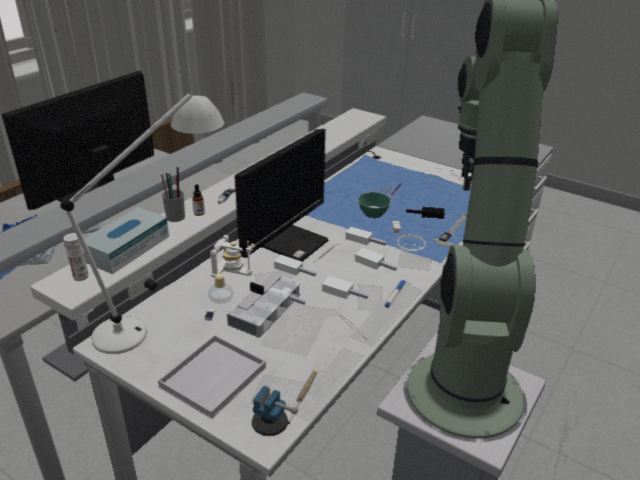

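Top view: four white blanks at about (299,218), (395,246), (299,281) and (363,278), all with shanks toward the robot. The black one at (490,285) is the decoy. The rack is at (230,243), with the spent blank in its right lane (252,243), and the tray is at (138,267). I'll enlarge this area and measure it.

```bash
python3 - <<'E'
from h import *
F={n:bot.grab_frame(n) for n in("top","side")}
save(F["top"],"top1.png",(180,190,240,130),3.3); save(F["side"],"side1.png",(200,210,220,160),3.6)
Z=dict(blank_a_center=.014,spent_0_center=.02,keeper_grip=.065,tray=0,rack=0,lane0=.006,home0=.02,eraser=0,lecron=0,spirit_lamp=0)
for n,f in F.items():
  print(n,f["K"][0][0])
  for m,z in Z.items():
    print(m,[(np.round(onz(f,r["at"],z)[:2]*1000).tolist(),round(r["p"],2)) for r in bot.mark_of(m,f) if r["p"]>.3])
f=F["top"]
g=cv2.cvtColor(f["frame"],cv2.COLOR_RGB2HSV)
m=((g[...,2]>225)&(g[...,1]<25)).astype(np.uint8)
n,l,s,c=cv2.connectedComponentsWithStats(m)
for i in range(1,n):
  x,y,w,h,a=s[i]
  if 80<a<1000 and 180<x<420 and 190<y<320:
    k=cv2.findContours((l==i).astype(np.uint8),0,1)[0][0]; r=cv2.minAreaRect(k)
    P=[onz(f,p,.028)[:2]*1000 for p in cv2.boxPoints(r)]
    print(s[i],np.round(np.mean(P,0)),np.round([np.linalg.norm(P[j]-P[j-1]) for j in range(2)],1),np.round(r[2],1))
E
```

```text
top 509.65771705521513
blank_a_center [([553.0, -445.0], 0.94), ([421.0, -728.0], 0.93)]
spent_0_center [([677.0, 141.0], 0.63)]
keeper_grip [([611.0, 33.0], 0.58)]
tray [([519.0, 303.0], 0.8)]
rack [([576.0, 39.0], 0.57)]
lane0 [([532.0, 94.0], 0.81), ([539.0, -44.0], 0.7), ([533.0, 16.0], 0.67)]
home0 [([581.0, -45.0], 0.87), ([571.0, 106.0], 0.71), ([580.0, 41.0], 0.69)]
eraser [([680.0, 146.0], 0.66)]
lecron [([599.0, -312.0], 0.55)]
spirit_lamp [([713.0, 59.0], 0.68)]
side 614.4745412666653
blank_a_center [([412.0, -751.0], 0.75), ([547.0, -429.0], 0.68)]
spent_0_center []
keeper_grip [([615.0, 42.0], 0.79), ([542.0, 17.0], 0.33)]
tray [([525.0, 307.0], 0.69)]
rack [([583.0, 33.0], 0.74)]
lane0 [([525.0, 83.0], 0.82), ([536.0, -50.0], 0.75), ([523.0, 24.0], 0.56), ([666.0, -19.0], 0.47)]
home0 [([572.0, 102.0], 0.77), ([580.0, 37.0], 0.7), ([590.0, -40.0], 0.55)]
eraser [([690.0, 143.0], 0.66)]
lecron []
spirit_lamp [([728.0, 61.0], 0.58)]
```

View pics/top1.png

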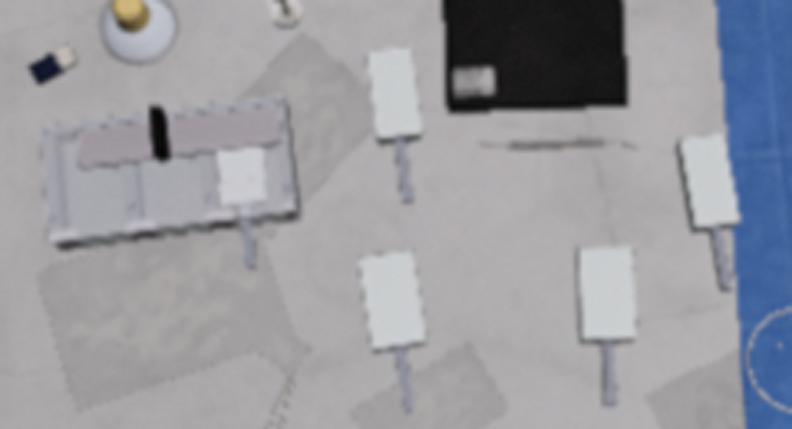

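View pics/side1.png

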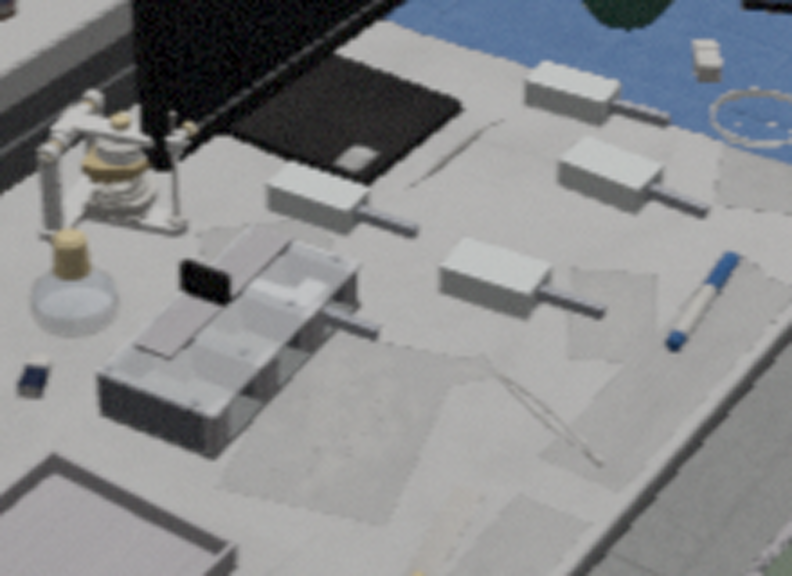

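```bash
python3 - <<'E'
from h import *
f=bot.grab_frame("top"); im=f["frame"].astype(int)
print(im[219,288:312].tolist()); 
g=im[...,1]+im[...,2]-0*im[...,0]
up=cv2.resize(f["frame"],None,fx=8,fy=8,interpolation=cv2.INTER_CUBIC).astype(int)
for c in [(299,217),(395,246),(299,281),(363,278)]:
  for th in (196,202,208):
    x0,y0=c[0]-25,c[1]-25
    sub=up[y0*8:(y0+50)*8,x0*8:(x0+50)*8]
    m=(sub[...,1]>th).astype(np.uint8)
    m=cv2.morphologyEx(m,cv2.MORPH_OPEN,np.ones((40,40)))
    n,l,s,_=cv2.connectedComponentsWithStats(m); i=l[200,200]
    if i==0: print("no",th); continue
    k=max(cv2.findContours((l==i).astype(np.uint8),0,1)[0],key=cv2.contourArea)
    r=cv2.minAreaRect(k)
    P=np.array([onz(f,((p[0]+.5)/8-.5+x0,(p[1]+.5)/8-.5+y0),.028)[:2]*1000 for p in cv2.boxPoints(r)])
    e=[P[1]-P[0],P[2]-P[1]]; e.sort(key=np.linalg.norm); a=e[1]*np.sign(e[1][0])
    A=cv2.contourArea(np.array([onz(f,((p[0][0]+.5)/8-.5+x0,(p[0][1]+.5)/8-.5+y0),.028)[:2]*1000 for p in k],np.float32))
    print(c,th,np.round(P.mean(0),1),"size",np.round([np.linalg.norm(v) for v in e],1),"yaw",np.round(np.degrees(np.arctan2(a[1],a[0])),1),"A",round(A))
for c in [(42,130),(287,97),(298,212),(58,243)]:
  print(np.round(onz(f,(180+(c[0]+.5)/3.3-.5,190+(c[1]+.5)/3.3-.5),.044)*1000))
E
```

```text
[[160, 157, 159], [161, 158, 160], [160, 158, 159], [163, 161, 162], [181, 181, 182], [199, 200, 202], [201, 204, 205], [201, 204, 206], [201, 203, 206], [200, 203, 206], [200, 203, 205], [200, 204, 205], [201, 205, 205], [200, 203, 206], [200, 204, 206], [201, 204, 206], [201, 203, 205], [199, 200, 202], [190, 189, 191], [178, 174, 177], [176, 171, 173], [177, 173, 175], [177, 174, 176], [179, 174, 176]]
(299, 217) 196 [ 645.4 -168.1] size [36.  75.1] yaw 4.8 A 2462
(299, 217) 202 [ 639.3 -170. ] size [29.6 60.9] yaw 5.1 A 1195
no 208
(395, 246) 196 [ 556.3 -440.9] size [35.3 76.4] yaw 6.0 A 2366
(395, 246) 202 [ 556.  -441.3] size [34.1 73.8] yaw 5.1 A 2112
no 208
(299, 281) 196 [ 462.1 -161.7] size [43.5 75.7] yaw 6.9 A 2999
(299, 281) 202 [ 461.5 -161.6] size [41.2 73.3] yaw 6.9 A 2734
no 208
(363, 278) 196 [ 460.9 -346.2] size [43.8 73.5] yaw -3.2 A 2981
(363, 278) 202 [ 459.9 -345.9] size [40.8 71.9] yaw -0.2 A 2716
no 208
[617. 139.  44.]
[639. -76.  44.]
[537. -84.  44.]
[517. 123.  44.]
```

```bash
cat >> h.py <<'E'
from scipy.optimize import minimize
def segs(kind,w=.04):
    def box(x0,x1,h,z0,z1,low=True):
        b=[(x0,-h),(x1,-h),(x1,h),(x0,h)]; S=[]
        for i in range(4):
            a,c=b[i],b[(i+1)%4]; S.append((a+(z1,),c+(z1,)))
            if low: S+= [(a+(z0,),c+(z0,))]
        return S
    if kind=="rack": return box(-.055,.049,.108,0,.044)
    if kind=="tray": return box(-.085,.085,.1,0,.024)
    return box(-.04,.04,w/2,0,.028,False)+[((-.096,-.005,.02),(-.04,-.005,.02)),((-.096,.005,.02),(-.04,.005,.02))]
def score(p,kind,G,w,dz=0):
    c,s=np.cos(p[2]),np.sin(p[2]); tot=0
    for f,g in G:
        pts=[]
        for a,b in segs(kind,w):
            t=np.linspace(0,1,40)[:,None]; q=np.array(a)*(1-t)+np.array(b)*t
            pts.append(q)
        q=np.vstack(pts); X=np.c_[p[0]+c*q[:,0]-s*q[:,1],p[1]+s*q[:,0]+c*q[:,1],q[:,2]+dz]
        R=cv2.Rodrigues(np.array(f["rvec"],float))[0];C=X@R.T+np.array(f["tvec"],float).ravel()
        u=C[:,:2]/C[:,2:];u=u*(1+f["k1"]*(u**2).sum(1))[:,None];K=np.array(f["K"])
        u=(u*[K[0,0],K[1,1]]+[K[0,2],K[1,2]]).astype(np.float32)
        tot+=cv2.remap(g,u[:,0].reshape(-1,1),u[:,1].reshape(-1,1),cv2.INTER_LINEAR).mean()
    return tot
def grad(f,sg=.8):
    g=cv2.GaussianBlur(cv2.cvtColor(f["frame"],cv2.COLOR_RGB2GRAY).astype(np.float32),(0,0),sg)
    return np.minimum(np.hypot(cv2.Sobel(g,5,1,0),cv2.Sobel(g,5,0,1)),100).astype(np.float32)
def fit(kind,p0,fs,w=.04,dz=0):
    best=None
    for sg in (2,.8):
        G=[(f,grad(f,sg)) for f in fs]
        c=best[1] if best else np.array(p0,float); best=None
        for dx in (-.006,0,.006):
            for dy in (-.006,0,.006):
                for da in (-.04,0,.04):
                    r=minimize(lambda p:-score(p*[1,1,5],kind,G,w,dz),(c+[dx,dy,da])/[1,1,5],method="Nelder-Mead",options=dict(initial_simplex=np.array([(c+[dx,dy,da])/[1,1,5]]*4)+np.vstack([[0,0,0],np.eye(3)*.004]),xatol=1e-4,fatol=1e-2,maxiter=80))
                    if best is None or -r.fun>best[0]: best=(-r.fun,r.x*[1,1,5])
    return best
E
python3 - <<'E'
from h import *
T,S=bot.grab_frame("top"),bot.grab_frame("side")
def show(n,r): print(n,round(r[0],1),np.round(r[1][:2]*1000,1),round(np.degrees(r[1][2]),1))
for nm,fs in(("top",[T]),("side",[S]),("both",[T,S])):
    show("rack "+nm,fit("rack",(.580,.027,.1),fs)); show("tray "+nm,fit("tray",(.522,.305,.0),fs))
    for i,p in enumerate([(.645,-.168,.09),(.556,-.441,.1),(.462,-.162,.1),(.461,-.346,-.02)]):
        for w in (.04,.047): show("blank%d %s %g"%(i,nm,w),fit("b",p,fs,w))
E
```

```text
rack top 59.5 [582.7  26.5] 6.4
tray top 90.0 [517.5 307.8] 0.2
blank0 top 0.04 80.9 [ 644.1 -167.6] 4.6
blank0 top 0.047 67.7 [ 643.5 -164.5] 7.2
blank1 top 0.04 90.7 [ 556.  -443.2] 8.0
blank1 top 0.047 89.8 [ 555.2 -436.9] 5.3
blank2 top 0.04 72.8 [ 462.  -161.2] 6.6
blank2 top 0.047 73.2 [ 461.9 -161.4] 6.3
blank3 top 0.04 83.4 [ 461.8 -345.4] -2.2
blank3 top 0.047 81.7 [ 461.8 -345.4] -2.2
rack side 74.4 [581.5  35. ] 5.2
tray side 99.1 [520.8 310.8] 0.1
blank0 side 0.04 93.2 [ 645.1 -163.2] 6.7
blank0 side 0.047 93.7 [ 644.6 -165.3] 5.1
blank1 side 0.04 93.8 [ 555.6 -437.6] -2.6
blank1 side 0.047 92.6 [ 555.8 -435.9] -0.4
blank2 side 0.04 77.9 [ 460.9 -158.4] 6.4
blank2 side 0.047 79.1 [ 460.8 -156.6] 7.6
blank3 side 0.04 62.6 [ 458.6 -376.8] -52.2
blank3 side 0.047 81.7 [ 459.6 -340.4] 0.5
rack both 130.1 [581.6  34.4] 5.5
tray both 181.9 [518.8 308.6] 0.2
blank0 both 0.04 172.9 [ 644.3 -167.6] 4.2
blank0 both 0.047 160.4 [ 643.8 -164.7] 6.6
blank1 both 0.04 177.1 [ 556.5 -441.1] 2.2
blank1 both 0.047 177.9 [ 555.4 -436.7] 5.4
blank2 both 0.04 147.4 [ 461.7 -160.5] 6.2
blank2 both 0.047 147.0 [ 461.7 -160.9] 6.0
blank3 both 0.04 162.8 [ 461.8 -344.4] -2.0
blank3 both 0.047 160.2 [ 461.8 -345. ] -2.2
```

```bash
python3 - <<'E'
from h import *
out=[]
for n,cr in(("top",(190,205,90,70)),("side",(215,260,120,93))):
  f=bot.grab_frame(n)
  for p,col in(((.5825,.027,.1),(0,0,255)),((.5815,.0345,.096),(0,255,0))):
    im=None
    l,t,w,h=cr; k=5 if n=="top" else 3.6
    im=cv2.resize(f["frame"][t:t+h,l:l+w,::-1],(390,300),interpolation=cv2.INTER_CUBIC);sx,sy=390/w,300/h
    c,s=np.cos(p[2]),np.sin(p[2])
    for a,b in segs("rack"):
      q=[proj(f,(p[0]+c*v[0]-s*v[1],p[1]+s*v[0]+c*v[1],v[2])) for v in(a,b)]
      q=[tuple(int(z) for z in (((v+.5-[l,t])*[sx,sy]))) for v in q]; cv2.line(im,*q,col,1)
    out.append(im)
cv2.imwrite("pics/ov.png",np.vstack([np.hstack(out[:2]),np.hstack(out[2:])]))
E
```

```text
(no output)
```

View pics/ov.png

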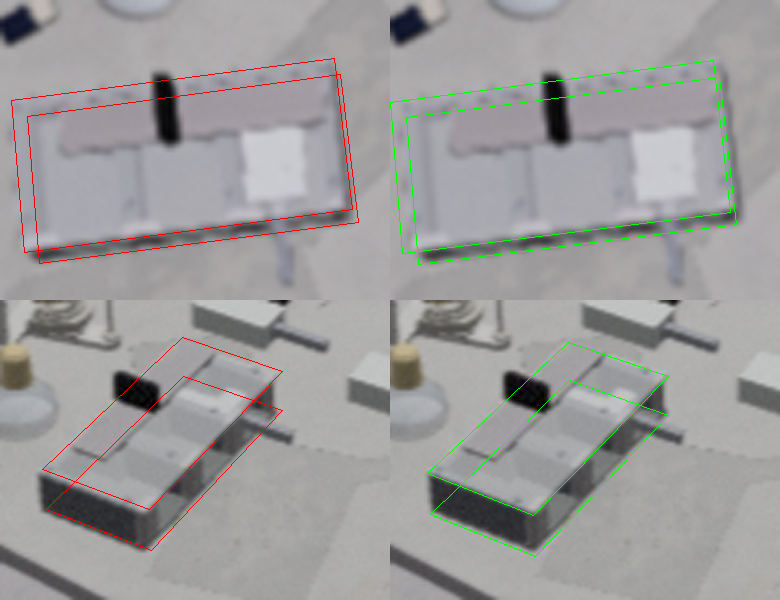

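Overlay shows the red outline (y≈27, yaw≈5.8°) matches the rack, and the handle is at rack x≈28, y≈0. I'll align the tool to the rack's yaw and go above the handle.

arm_command([
  [[0,0,0],[0,0,0.14],4],
  [[0,0,0],[0,0,0.14],4],
  [[0,0,0],[0,0,0.07],4],
  [[2.4,-3.4,0],[0,0,0],4],
  [[2.4,-3.4,0],[0,0,0],4],
  [[2.4,-3.4,0],[0,0,0],4],
  [[2.4,-3.4,0],[0,0,0],4],
  [[2.4,-3.4,0],[0,0,0],4],
  [[2.4,-3.4,0],[0,0,0],4],
  [[2.4,-3.4,0],[0,0,0],4],
  [[2.4,-3.4,0],[0,0,0],4],
  [[2.4,-3.4,0],[0,0,0],4],
  [[2.4,-3.4,0],[0,0,0],4],
  [[2.4,-3.4,0],[0,0,0],4],
  [[2.4,-3.4,0],[0,0,0],4],
  [[2.4,-3.4,0],[0,0,0],4],
  [[2.4,-3.4,0],[0,0,0],4],
  [[2.4,-3.4,0],[0,0,0],4],
  [[2.4,-3.4,0],[0,0,0],4],
], newtons=60)

```text
clock: 4.35
position: [0.6002, 0.0183, 0.4048]
tool_rot: [3.142, -0.0, 0.1]
force: [-0.0, -1.4, -0.4]
grip_width: 0.0398
finger_force: 0.0
```

```bash
cat >> h.py <<'E'
YAW=.101
def go(x,y,z=None,yaw=YAW):
    "deltas in cm (tool axes) and turn (about tool z) from here to grip point x,y,z(m)"
    o=bot.observe(); p=np.array(o["position"]); r=o["tool_rot"]
    from scipy.spatial.transform import Rotation as Ro
    R=Ro.from_euler("xyz",r).as_matrix()
    t=np.array([x,y,(p[2] if z is None else z+.155)])
    print("now",np.round(p,4),"rpy",np.round(r,3),"F",np.round(o["force"],1),"grip",round(o["grip_width"]*1000,1),round(o["finger_force"],1),"t",round(o["clock"],1),"-> cm",np.round(R.T@(t-p)*100,2),"turn",round(-(yaw-r[2]),3))
E
python3 - <<'E'
from h import *
go(.611,.032,.070)
E
```

```text
now [0.6002 0.0183 0.4048] rpy [ 3.142 -0.     0.1  ] F [-0.  -1.4 -0.4] grip 39.8 0.0 t 4.3 -> cm [ 1.2  -1.26 17.98] turn -0.001
```

arm_command([
  [[1.2,-1.3,0],[0,0,0],4],
  [[0,0,3.5],[0,0,0],4],
  [[0,0,3.5],[0,0,0],4],
  [[0,0,3.5],[0,0,0],4],
  [[0,0,3.0],[0,0,0],4],
  [[0,0,0],[0,0,0],4],
])

```text
clock: 4.95
position: [0.6091, 0.0308, 0.2663]
tool_rot: [3.142, 0.006, 0.1]
force: [-0.9, -0.0, -0.1]
grip_width: 0.0401
finger_force: 0.0
```

```bash
python3 - <<'E'
from h import *
go(.611,.032,.070)
a=bot.grab_frame("side");b=bot.grab_frame("top")
A=cv2.resize(a["frame"][230:350,195:315],(400,400),interpolation=2);B=cv2.resize(b["frame"][190:290,180:280],(400,400),interpolation=2)
cv2.imwrite("pics/c1.png",np.hstack([A,B])[...,::-1])
E
```

```text
now [0.6091 0.0308 0.2663] rpy [3.142 0.006 0.1  ] F [-0.9 -0.  -0.1] grip 40.1 0.0 t 5.0 -> cm [ 0.22 -0.1   4.13] turn -0.001
```

View pics/c1.png

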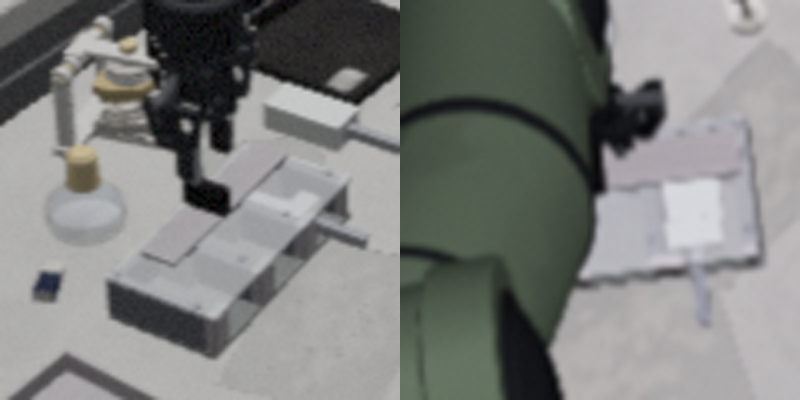

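Side crop shows the open fingers straddling the handle at about (207,195). I'll descend and grip.

arm_command([
  [[0.2,0,1],[0,0,0],4],
  [[0,0,1],[0,0,0],4],
  [[0,0,1],[0,0,0],4],
  [[0,0,0.8],[0,0,0],4],
  [[0,0,0.2],[0,0,0],4],
  [[0,0,0],[0,0,0],0.5],
  [[0,0,0],[0,0,0],0.5],
  [[0,0,0],[0,0,0],0.5],
  [[0,0,0],[0,0,0],0.5],
  [[0,0,0],[0,0,0],0.5],
  [[0,0,0],[0,0,0],0.5],
  [[0,0,0],[0,0,0],0.5],
])

```text
clock: 6.25
position: [0.6122, 0.0324, 0.2301]
tool_rot: [-3.14, -0.0, 0.101]
force: [-2.3, 8.8, 0.8]
grip_width: 0.0106
finger_force: 59.7
```

arm_command([
  [[0,-0.05,-0.5],[0,0,0],0.5],
  [[0,0,-0.6],[0,0,0],0.5],
  [[0,0,-0.6],[0,0,0],0.5],
  [[0,0,-0.6],[0,0,0],0.5],
  [[0,0,-0.6],[0,0,0],0.5],
  [[0,0,-0.6],[0,0,0],0.5],
  [[0,0,-0.4],[0,0,0],0.5],
  [[0,0,-0.2],[0,0,0],0.5],
  [[0,0,0],[0,0,0],0.5],
])

```text
clock: 7.15
position: [0.6121, 0.0325, 0.2688]
tool_rot: [-3.14, 0.001, 0.101]
force: [13.4, 7.1, -39.8]
grip_width: 0.0102
finger_force: 61.4
```

```bash
python3 - <<'E'
from h import *
go(.611,.032,.070)
a=bot.grab_frame("side");b=bot.grab_frame("top")
A=cv2.resize(a["frame"][230:350,195:315],(400,400),interpolation=2);B=cv2.resize(b["frame"][190:290,180:280],(400,400),interpolation=2)
cv2.imwrite("pics/c2.png",np.hstack([A,B])[...,::-1])
E
```

```text
now [0.6121 0.0325 0.2688] rpy [-3.14e+00  1.00e-03  1.01e-01] F [ 13.4   7.1 -39.8] grip 10.2 61.4 t 7.2 -> cm [-0.11  0.05  4.38] turn -0.0
```

View pics/c2.png

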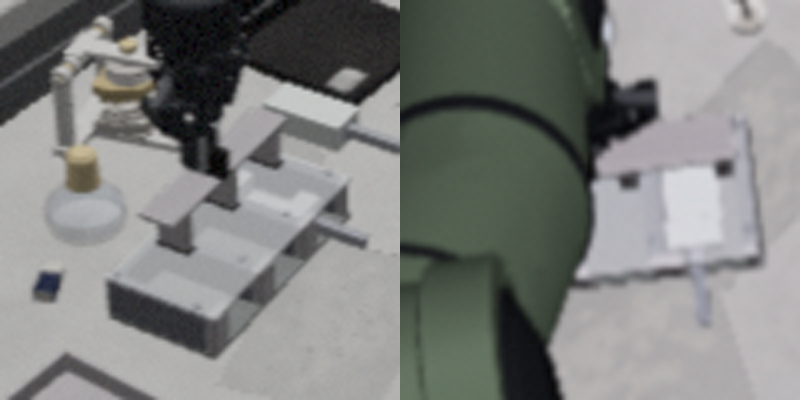

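Side crop shows the comb fully up with its tongues lifted clear, and −40 N shows it at its stop. I'll release it and go above the spent blank's shank in lane 0.

arm_command([
  [[0,0,0.1],[0,0,0],4],
  [[0,0,0],[0,0,0],4],
  [[0,0,0],[0,0,0],4],
  [[0,0,0],[0,0,0],4],
  [[0,0,-2],[0,0,0],4],
  [[0,0,-3],[0,0,0],4],
  [[0,0,-3],[0,0,0],4],
  [[-2,1,0],[0,0,0],4],
  [[-3,1.6,0],[0,0,0],4],
  [[-3,1.7,0],[0,0,0],4],
  [[-3.2,1.7,0],[0,0,0],4],
  [[0,0,3],[0,0,0],4],
  [[0,0,4],[0,0,0],4],
  [[0,0,2],[0,0,0],4],
  [[0,0,0],[0,0,0],4],
])

```text
clock: 8.75
position: [0.506, -0.0393, 0.2579]
tool_rot: [-3.141, 0.004, 0.1]
force: [0.4, -0.4, 1.2]
grip_width: 0.0396
finger_force: 0.0
```

```bash
python3 - <<'E'
from h import *
go(.506,-.039,.025)
a=bot.grab_frame("side");b=bot.grab_frame("top")
for f in(a,b):
  for m in("spent_0_center","keeper_grip"): print(m,[(r["at"],round(r["p"],2)) for r in bot.mark_of(m,f)][:2])
print(onz(b,(256.4,271.2),.026),onz(b,(253.5,253),.026))
print(proj(a,(.506,-.039,.025)))
A=cv2.resize(a["frame"][230:350,235:355],(400,400),interpolation=2);B=cv2.resize(b["frame"][200:300,200:300],(400,400),interpolation=2)
cv2.imwrite("pics/c3.png",np.hstack([A,B])[...,::-1])
E
```

```text
now [ 0.506  -0.0393  0.2579] rpy [-3.141  0.004  0.1  ] F [ 0.4 -0.4  1.2] grip 39.6 0.0 t 8.8 -> cm [ 0.03 -0.03  7.79] turn -0.001
spent_0_center []
keeper_grip [([252.3, 275.8], 0.73)]
spent_0_center []
keeper_grip []
[ 0.49207245 -0.04270636  0.026     ] [ 0.54501175 -0.03494005  0.026     ]
[301.1247641  299.30619268]
```

View pics/c3.png

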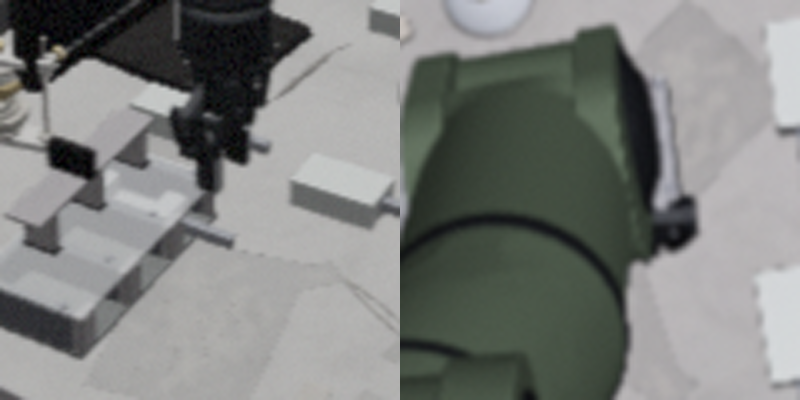

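Comb stands up. The projected grip point lies on the shank near its end, crop (220,230). I'll descend and grip.

arm_command([
  [[0.4,0,2],[0,0,0],4],
  [[0,0,2],[0,0,0],4],
  [[0,0,2],[0,0,0],4],
  [[0,0,1.3],[0,0,0],4],
  [[0,0,0.4],[0,0,0],4],
  [[0,0,0],[0,0,0],0.3],
  [[0,0,0],[0,0,0],0.3],
  [[0,0,0],[0,0,0],0.3],
  [[0,0,0],[0,0,0],0.3],
  [[0,0,0],[0,0,0],0.3],
  [[0,0,0],[0,0,0],0.3],
  [[0,0,0],[0,0,0],0.3],
])

```text
clock: 10.25
position: [0.5109, -0.0389, 0.1831]
tool_rot: [3.142, -0.001, 0.1]
force: [-0.9, -0.1, 6.0]
grip_width: 0.0084
finger_force: 60.7
```

arm_command([
  [[0,0,-0.2],[0,0,0],0.3],
  [[0,-0.1,0],[0,0,0],0.3],
  [[0,0,0],[0,0,0],0.3],
], newtons=90)

```text
clock: 10.55
position: [0.5106, -0.0378, 0.1847]
tool_rot: [-3.141, 0.0, 0.1]
force: [-0.3, -0.4, -0.5]
grip_width: 0.0072
finger_force: 91.1
```

arm_command([
  [[0,-0.1,0],[0,0,0],0.3],
  [[0,0,0],[0,0,0],0.3],
])

```text
clock: 10.75
position: [0.5104, -0.0371, 0.1846]
tool_rot: [3.141, 0.0, 0.099]
force: [-0.4, -3.1, 0.3]
grip_width: 0.0073
finger_force: 91.2
```

arm_command([
  [[0,-0.1,0],[0,0,0],0.3],
  [[0,0,0],[0,0,0],0.3],
])

```text
clock: 10.95
position: [0.5103, -0.0367, 0.1846]
tool_rot: [3.141, 0.001, 0.099]
force: [0.2, -6.9, -1.2]
grip_width: 0.0076
finger_force: 91.2
```

arm_command([
  [[0,0.5,0],[0,0,0],0.3],
  [[0,0.6,0],[0,0,0],0.3],
  [[0,0.6,0],[0,0,0],0.3],
  [[0,0,0],[0,0,0],0.3],
])

```text
clock: 11.35
position: [0.5122, -0.0534, 0.1847]
tool_rot: [-3.141, -0.0, 0.099]
force: [0.8, 0.3, -0.6]
grip_width: 0.0076
finger_force: 91.1
```

```bash
cat >> h.py <<'E'
C=np.array([.5815,.0297])
def rk():
    o=bot.observe(); p=np.array(o["position"]); c,s=np.cos(YAW),np.sin(YAW); d=p[:2]-C
    print("rack mm",np.round([1000*(c*d[0]+s*d[1]),1000*(c*d[1]-s*d[0]),p[2]*1000-155],1),"yaw",round(o["tool_rot"][2],4),"F",np.round(o["force"],1),"w",round(o["grip_width"]*1000,1),"t",round(o["clock"],1))
E
python3 -c "
from h import *
rk()"
```

```text
rack mm [-77.3 -75.7  29.7] yaw 0.0992 F [ 0.8  0.3 -0.6] w 7.6 t 11.3
```

arm_command([
  [[0,-0.1,0],[0,0,0.0],0.3],
  [[-0.5,0,0],[0,0,0],0.3],
  [[-0.5,0,0],[0,0,0],0.3],
  [[-0.5,0,0],[0,0,0],0.3],
  [[-0.5,0,0],[0,0,0],0.3],
  [[0,0,0],[0,0,0],0.3],
])

```text
clock: 11.95
position: [0.4914, -0.054, 0.1847]
tool_rot: [3.142, 0.001, 0.1]
force: [-0.7, -0.0, -0.8]
grip_width: 0.0074
finger_force: 91.1
```

```bash
python3 -c "
from h import *
rk()"
```

```text
rack mm [-98.1 -74.2  29.7] yaw 0.0996 F [-0.7 -0.  -0.8] w 7.4 t 11.9
```

arm_command([
  [[-0.8,0,0],[0,0,0],0.3],
  [[-0.8,0,0],[0,0,0],0.3],
  [[-0.8,0,0],[0,0,0],0.3],
  [[-0.8,0,0],[0,0,0],0.3],
  [[-0.8,0,0],[0,0,0],0.3],
  [[-0.8,0,0],[0,0,0],0.3],
  [[-0.8,0,0],[0,0,0],0.3],
  [[-0.8,0,0],[0,0,0],0.3],
  [[-0.8,0,0],[0,0,0],0.3],
  [[-0.7,0,0],[0,0,0],0.3],
  [[0,0,0],[0,0,0],0.3],
])

```text
clock: 13.05
position: [0.4126, -0.0619, 0.1847]
tool_rot: [3.142, 0.001, 0.1]
force: [1.1, -0.3, -0.4]
grip_width: 0.0079
finger_force: 91.1
```

```bash
python3 -c "
from h import *
rk()
a=bot.grab_frame('side'); save(a,'c4.png',(190,240,230,180),3)"
```

```text
rack mm [-177.2  -74.1   29.7] yaw 0.0995 F [ 1.1 -0.3 -0.4] w 7.9 t 13.1
```

View pics/c4.png

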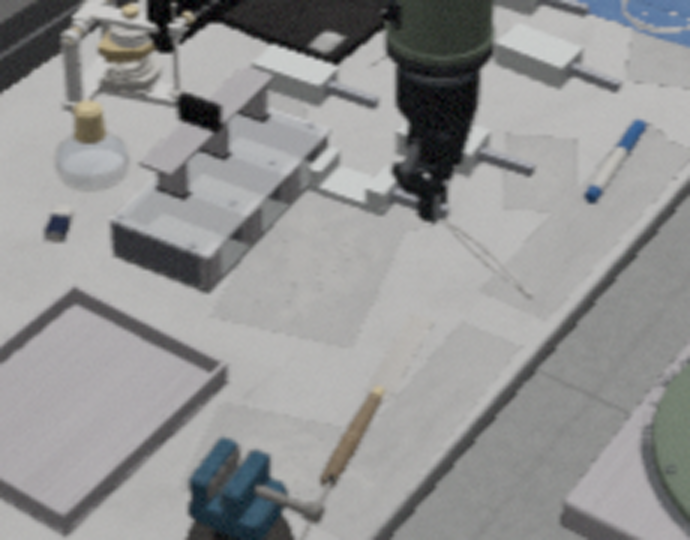

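Crop shows the saddle-shaped spent blank drawn clear of lane 0, at about (355,185), held by its shank. I'll carry it to the tray.

arm_command([
  [[0,0,-2],[0,0,0],0.3],
  [[0,0,-4],[0,0,0],0.3],
  [[0,0,-4],[0,0,0],0.3],
  [[0,0,-4],[0,0,0],0.3],
  [[0,0,-1],[0,0,0.1],0.3],
  [[0.4,-2,0],[0,0,0],0.3],
  [[0.5,-3.5,0],[0,0,0],0.3],
  [[0.5,-3.5,0],[0,0,0],0.3],
  [[0.5,-3.5,0],[0,0,0],0.3],
  [[0.5,-3.5,0],[0,0,0],0.3],
  [[0.5,-3.5,0],[0,0,0],0.3],
  [[0.5,-3.5,0],[0,0,0],0.3],
  [[0.5,-3.5,0],[0,0,0],0.3],
  [[0.5,-3.5,0],[0,0,0],0.3],
  [[0.5,-3.5,0],[0,0,0],0.3],
  [[0.5,-3.5,0],[0,0,0],0.3],
  [[0.5,-3.5,0],[0,0,0],0.3],
  [[0,-2,0],[0,0,0],0.3],
  [[0,0,0],[0,0,0],0.3],
])

```text
clock: 15.0
position: [0.4719, 0.3663, 0.3344]
tool_rot: [-3.14, 0.001, 0.003]
force: [-0.3, -0.5, -0.3]
grip_width: 0.0079
finger_force: 91.1
```

```bash
python3 -c "
from h import *
go(.472,.365,.025,0)
a=bot.grab_frame('side'); save(a,'c5.png',(150,230,200,190),3)"
```

```text
now [0.4719 0.3663 0.3344] rpy [-3.14e+00  1.00e-03  3.00e-03] F [-0.3 -0.5 -0.3] grip 7.9 91.1 t 15.0 -> cm [ 0.02  0.16 15.44] turn 0.003
```

View pics/c5.png

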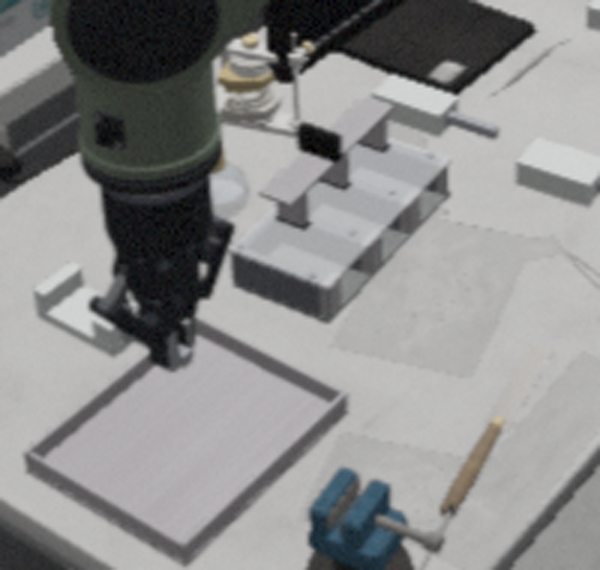

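Blank held level above the tray. I'll set it down (rack floor 6 mm gripped at TCP z .183, so tray floor 4 mm is at .181).

arm_command([
  [[0,0.1,3],[0,0,0],0.3],
  [[0,0,4],[0,0,0],0.3],
  [[0,0,4],[0,0,0],0.3],
  [[0,0,2.5],[0,0,0],0.3],
  [[0,0,1.0],[0,0,0],0.3],
  [[0,0,0.6],[0,0,0],0.3],
  [[0,0,0.2],[0,0,0],0.3],
  [[0,0,0],[0,0,0],2.5],
  [[0,0,0],[0,0,0],2.5],
  [[0,0,0],[0,0,0],2.5],
  [[0,0,-1],[0,0,0],2.5],
  [[0,0,-3],[0,0,0],2.5],
  [[0,0,-4],[0,0,0],2.5],
  [[0,0,-4],[0,0,0],2.5],
  [[0,0,-3],[0,0,0],2.5],
])

```text
clock: 16.55
position: [0.4726, 0.3623, 0.3352]
tool_rot: [-3.14, -0.002, -0.0]
force: [-0.2, -0.0, -0.5]
grip_width: 0.025
finger_force: 0.0
```

```bash
python3 -c "
from h import *
c,s=np.cos(.11),np.sin(.11)
go(.4617,-.161,.1,.108)"
```

```text
now [0.4726 0.3623 0.3352] rpy [-3.14e+00 -2.00e-03 -0.00e+00] F [-0.2 -0.  -0.5] grip 25.0 0.0 t 16.6 -> cm [-1.09 52.34  7.93] turn -0.108
```

arm_command([
  [[0,2,0],[0,0,0],7],
  [[0,4,0],[0,0,0],7],
  [[0,4,0],[0,0,0],7],
  [[0,4,0],[0,0,0],7],
  [[0,4,0],[0,0,0],7],
  [[0,4,0],[0,0,0],7],
  [[0,4,0],[0,0,0],7],
  [[0,4,0],[0,0,0],7],
  [[0,4,0],[0,0,0],7],
  [[0,4,0],[0,0,0],7],
  [[0,4,0],[0,0,0],7],
  [[0,4,0],[0,0,0],7],
  [[0,4,0],[0,0,0],7],
  [[-0.6,2.3,0],[0,0,0],7],
  [[-0.5,0,2],[0,0,-0.108],7],
  [[0,0,3],[0,0,0],7],
  [[0,0,0],[0,0,0],7],
])

```text
clock: 18.25
position: [0.4605, -0.1607, 0.2802]
tool_rot: [-3.14, 0.003, 0.107]
force: [-0.4, 0.3, 0.6]
grip_width: 0.0701
finger_force: 0.0
```

```bash
python3 - <<'E'
from h import *
S=bot.grab_frame("side");T=bot.grab_frame("top")
def show(n,r): print(n,round(r[0],1),np.round(r[1][:2]*1000,1),round(np.degrees(r[1][2]),1))
show("spent T",fit("b",(.547,.363,0),[T],.04,.004)); show("spent S",fit("b",(.547,.363,0),[S],.04,.004))
for i,p in enumerate([(.645,-.168,.09),(.556,-.441,.1),(.462,-.162,.1),(.461,-.346,-.02)]): show(i,fit("b",p,[S],.04))
go(.4617,-.161,.022,.108)
save(S,"c6.png")
E
```

```text
spent T 88.9 [554.7 356.7] 0.7
spent S 90.6 [551.4 374.1] 1.4
0 93.0 [ 645.  -166.4] 4.2
1 91.7 [ 516.8 -409.5] 19.4
2 78.3 [ 461.3 -158.1] 6.6
3 81.5 [ 459.7 -342.5] -1.2
now [ 0.4616 -0.1607  0.2826] rpy [-3.141  0.     0.107] F [-0.4 -0.1  0.9] grip 70.0 0.0 t 18.4 -> cm [ 0.    0.04 10.56] turn -0.001
```

arm_command([
  [[0,0,4],[0,0,0],7],
  [[0,0,4],[0,0,0],7],
  [[0,0,2],[0,0,0],7],
  [[0,0,0],[0,0,0],3],
  [[0,0,0],[0,0,0],3],
  [[0,0,0],[0,0,0],3],
  [[0,0,0],[0,0,0],3],
  [[0,0,0],[0,0,0],3],
  [[0,0,0],[0,0,0],3],
  [[0,0,0],[0,0,0],3],
], newtons=20)

```text
clock: 19.35
position: [0.4619, -0.1609, 0.1828]
tool_rot: [3.141, -0.002, 0.108]
force: [-1.2, -0.6, 14.8]
grip_width: 0.0469
finger_force: 22.8
```

Opening reads 46.9 mm, so this blank is too wide. The tips also touch about 13 mm earlier when shut, so I'll grip shanks at TCP z≈.19. I'll back up to its shank.

arm_command([
  [[0,0,0],[0,0,0],7],
  [[0,0,-1.3],[0,0,0],7],
  [[0,0,0],[0,0,0],7],
  [[-2,0,0],[0,0,0],6],
  [[-3,0,0],[0,0,0],5],
  [[-2.3,0,0],[0,0,0],4],
  [[0,0,0],[0,0,0],0.3],
  [[0,0,0],[0,0,0],0.3],
  [[0,0,0],[0,0,0],0.3],
  [[0,0,0],[0,0,0],0.3],
  [[0,0,0],[0,0,0],0.3],
  [[0,0,0],[0,0,0],0.3],
], newtons=90)

```text
clock: 20.55
position: [0.3891, -0.1685, 0.1947]
tool_rot: [-3.142, -0.0, 0.108]
force: [0.1, -0.0, -0.6]
grip_width: 0.0029
finger_force: 0.0
```

The fingers closed on nothing, so I'll look.

```bash
python3 - <<'E'
from h import *
go(.389,-.168,.04,.108)
S=bot.grab_frame("side");T=bot.grab_frame("top")
A=cv2.resize(S["frame"][225:325,300:400],(400,400),interpolation=2);B=cv2.resize(T["frame"][230:330,250:350],(400,400),interpolation=2)
cv2.imwrite("pics/c7.png",np.hstack([A,B])[...,::-1])
print(np.round(proj(S,(.389,-.168,.014))),np.round(proj(T,(.389,-.168,.014))))
E
```

```text
now [ 0.3891 -0.1685  0.1947] rpy [-3.142 -0.     0.108] F [ 0.1 -0.  -0.6] grip 2.9 0.0 t 20.6 -> cm [-0.01 -0.05 -0.03] turn 0.0
[360. 294.] [302. 306.]
```

View pics/c7.png

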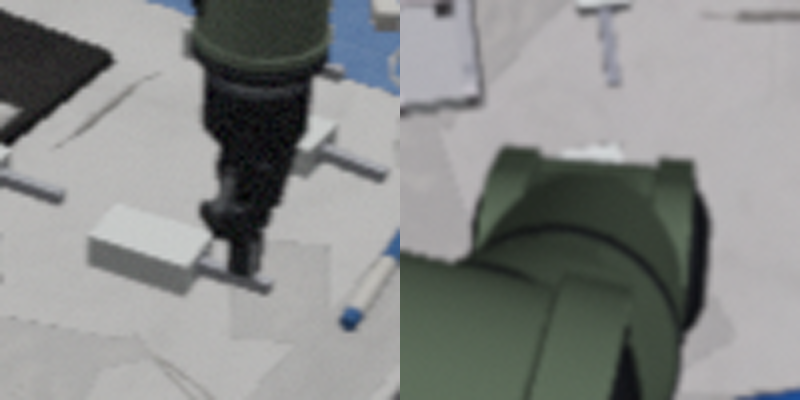

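Side crop: the shut fingertips rest just over the shank, at about (245,275), so 173 mm is the shut length. I'll open, lower 1.5 cm and regrip.

arm_command([
  [[0,0,0],[0,0,0],4],
  [[0,0,0],[0,0,0],4],
  [[0,0,0],[0,0,0],4],
  [[0,0,0],[0,0,0],4],
  [[0,0,0.8],[0,0,0],4],
  [[0,0,0.7],[0,0,0],4],
  [[0,0,0],[0,0,0],0.3],
  [[0,0,0],[0,0,0],0.3],
  [[0,0,0],[0,0,0],0.3],
  [[0,0,0],[0,0,0],0.3],
  [[0,0,0],[0,0,0],0.3],
  [[0,0,0],[0,0,0],0.3],
  [[0,0,0],[0,0,0],0.3],
], newtons=90)

```text
clock: 21.95
position: [0.3889, -0.1686, 0.1798]
tool_rot: [3.142, -0.0, 0.108]
force: [1.2, 0.0, -0.5]
grip_width: 0.0072
finger_force: 89.4
```

arm_command([
  [[0,0,-2],[0,0,0],0.3],
  [[0,0,-4],[0,0,0],0.3],
  [[0,0,-4],[0,0,0],0.3],
  [[0,0,-4],[0,0,0],0.3],
  [[2,0,-1],[0,0,0.108],0.3],
  [[2.5,-1,0],[0,0,0],0.3],
  [[2.0,-3,0],[0,0,0],0.3],
  [[2.0,-3.5,0],[0,0,0],0.3],
  [[0,-4,0],[0,0,0],0.3],
  [[0,-4,0],[0,0,0],0.3],
  [[0,-4,0],[0,0,0],0.3],
  [[0,-4,0],[0,0,0],0.3],
  [[0,-4,0],[0,0,0],0.3],
  [[0,-4,0],[0,0,0],0.3],
  [[0,-4,0],[0,0,0],0.3],
  [[0,-4,0],[0,0,0],0.3],
  [[0,-4,0],[0,0,0],0.3],
  [[0,-3.5,0],[0,0,0],0.3],
  [[0,0,0],[0,0,0],0.3],
])

```text
clock: 23.85
position: [0.4727, 0.3083, 0.3295]
tool_rot: [-3.139, 0.0, 0.005]
force: [-0.3, -0.9, -1.2]
grip_width: 0.0077
finger_force: 89.3
```

```bash
python3 - <<'E'
from h import *
go(.474,.306,.03,0)
E
```

```text
now [0.4727 0.3083 0.3295] rpy [-3.139  0.     0.005] F [-0.3 -0.9 -1.2] grip 7.7 89.3 t 23.9 -> cm [ 0.14  0.27 14.45] turn 0.005
```

arm_command([
  [[0.1,0.4,3],[0,0,0],0.3],
  [[0,0,4],[0,0,0],0.3],
  [[0,0,4],[0,0,0],0.3],
  [[0,0,2],[0,0,0],0.3],
  [[0,0,1.0],[0,0,0],0.3],
  [[0,0,0.5],[0,0,0],0.3],
  [[0,0,0.1],[0,0,0],0.3],
  [[0,0,0],[0,0,0],2.5],
  [[0,0,0],[0,0,0],2.5],
  [[0,0,0],[0,0,0],2.5],
  [[0,0,-1],[0,0,0],2.5],
  [[0,0,-3],[0,0,0],2.5],
  [[0,0,-4],[0,0,0],2.5],
  [[0,0,-4],[0,0,0],2.5],
  [[0,0,-3],[0,0,0],4],
  [[0,0,0],[0,0,0],4],
])

```text
clock: 25.45
position: [0.4755, 0.3, 0.3386]
tool_rot: [-3.138, -0.006, -0.0]
force: [0.1, -0.3, -0.5]
grip_width: 0.0403
finger_force: 0.0
```

arm_command([
  [[0,2,0],[0,0,0],7],
  [[0,4,0],[0,0,0],7],
  [[0,4,0],[0,0,0],7],
  [[0,4,0],[0,0,0],7],
  [[0,4,0],[0,0,0],7],
  [[0,4,0],[0,0,0],7],
  [[0,4,0],[0,0,0],7],
  [[0,4,0],[0,0,0],7],
  [[0,4,0],[0,0,0],7],
  [[0,4,0],[0,0,0],7],
  [[0,4,0],[0,0,0],7],
  [[0,4,0],[0,0,0],7],
  [[0,4,0],[0,0,0],7],
  [[0,4,0],[0,0,0],7],
  [[0,4,0],[0,0,0],7],
  [[0,4,0],[0,0,0],7],
  [[0,4,0],[0,0,0],7],
  [[0,0,0],[0,0,0],7],
])

```text
clock: 27.25
position: [0.4731, -0.3655, 0.3336]
tool_rot: [3.139, 0.0, -0.006]
force: [-0.5, 0.6, -0.3]
grip_width: 0.0701
finger_force: 0.0
```

```bash
python3 - <<'E'
from h import *
S=bot.grab_frame("side");T=bot.grab_frame("top")
def show(n,r): print(n,round(r[0],1),np.round(r[1][:2]*1000,1),round(np.degrees(r[1][2]),1))
for n,f in(("T",T),("S",S)):
  show("W1 "+n,fit("b",(.549,.304,0),[f],.047,.004))
  show("0 "+n,fit("b",(.644,-.167,.09),[f]));show("1 "+n,fit("b",(.556,-.441,.1),[f]));show("1' "+n,fit("b",(.517,-.41,.33),[f])); show("3 "+n,fit("b",(.461,-.345,-.02),[f],.047))
  print([(np.round(onz(f,r["at"],.014)[:2]*1000).tolist(),round(r["p"],2)) for r in bot.mark_of("blank_a_center",f)])
go(.4618,-.3445,.025,-.035)
E
```

```text
W1 T 93.0 [552.4 298.2] 3.4
0 T 81.8 [ 644.  -167.6] 4.8
1 T 71.4 [ 585.7 -327.6] -13.9
1' T 71.4 [ 585.7 -327.8] -14.0
3 T 68.6 [ 450.2 -318.9] 56.3
[([418.0, -720.0], 0.89)]
W1 S 93.3 [547.8 301.6] -5.5
0 S 92.8 [ 644.9 -167.2] 3.6
1 S 94.0 [ 554.9 -436.8] -1.8
1' S 94.8 [ 540.8 -402.7] 17.9
3 S 81.8 [ 459.6 -340.5] 0.3
[([531.0, 25.0], 0.67), ([414.0, -715.0], 0.62)]
now [ 0.4749 -0.3595  0.3337] rpy [-3.141e+00  0.000e+00  1.000e-03] F [0.2 0.5 0. ] grip 69.9 0.0 t 27.4 -> cm [-1.3  -1.49 15.37] turn 0.036
```

arm_command([
  [[-1.3,-1.5,0],[0,0,0.036],7],
  [[0,0,4],[0,0,0],7],
  [[0,0,4],[0,0,0],7],
  [[0,0,4],[0,0,0],7],
  [[0,0,2.8],[0,0,0],7],
  [[0,0,0],[0,0,0],3],
  [[0,0,0],[0,0,0],3],
  [[0,0,0],[0,0,0],3],
  [[0,0,0],[0,0,0],3],
  [[0,0,0],[0,0,0],3],
  [[0,0,0],[0,0,0],3],
  [[0,0,0],[0,0,0],3],
], newtons=20)

```text
clock: 28.65
position: [0.4618, -0.3455, 0.186]
tool_rot: [3.141, -0.0, -0.036]
force: [0.0, 0.0, -1.7]
grip_width: 0.0466
finger_force: 25.0
```

46.6 mm: the second wide one. Back to its shank and grip.

arm_command([
  [[0,0,0],[0,0,0],7],
  [[0,0,0],[0,0,0],7],
  [[0,0,0],[0,0,0],7],
  [[-2.5,0,0],[0,0,0],7],
  [[-2.5,0,0],[0,0,0],7],
  [[-2.3,0,0],[0,0,0],4],
  [[0,0,0.6],[0,0,0],4],
  [[0,0,0],[0,0,0],0.3],
  [[0,0,0],[0,0,0],0.3],
  [[0,0,0],[0,0,0],0.3],
  [[0,0,0],[0,0,0],0.3],
  [[0,0,0],[0,0,0],0.3],
  [[0,0,0],[0,0,0],0.3],
  [[0,0,0],[0,0,0],0.3],
  [[0,0,0],[0,0,0],0.3],
], newtons=90)

```text
clock: 30.15
position: [0.3889, -0.3428, 0.1798]
tool_rot: [3.141, -0.0, -0.036]
force: [2.1, 1.2, 3.4]
grip_width: 0.0073
finger_force: 89.8
```

arm_command([
  [[0,0,-2],[0,0,0],0.3],
  [[0,0,-4],[0,0,0],0.3],
  [[0,0,-4],[0,0,0],0.3],
  [[0,0,-4],[0,0,0],0.3],
  [[2,0,-1],[0,0,-0.036],0.3],
  [[2.6,-2,0],[0,0,0],0.3],
  [[2.0,-4,0],[0,0,0],0.3],
  [[2.0,-4,0],[0,0,0],0.3],
  [[0,-4,0],[0,0,0],0.3],
  [[0,-4,0],[0,0,0],0.3],
  [[0,-4,0],[0,0,0],0.3],
  [[0,-4,0],[0,0,0],0.3],
  [[0,-4,0],[0,0,0],0.3],
  [[0,-4,0],[0,0,0],0.3],
  [[0,-4,0],[0,0,0],0.3],
  [[0,-4,0],[0,0,0],0.3],
  [[0,-4,0],[0,0,0],0.3],
  [[0,-4,0],[0,0,0],0.3],
  [[0,-4,0],[0,0,0],0.3],
  [[0,-4,0],[0,0,0],0.3],
])

```text
clock: 32.15
position: [0.4745, 0.2378, 0.3294]
tool_rot: [3.141, 0.001, -0.0]
force: [-0.2, -1.1, -1.0]
grip_width: 0.007
finger_force: 89.3
```

arm_command([
  [[0,-1,0],[0,0,0],0.3],
  [[0,0,0],[0,0,0],0.3],
  [[0,0,0],[0,0,0],0.3],
])

```text
clock: 32.45
position: [0.4749, 0.2454, 0.3294]
tool_rot: [3.14, 0.001, -0.001]
force: [-0.7, -0.5, -1.7]
grip_width: 0.0073
finger_force: 89.3
```

```bash
python3 - <<'E'
from h import *
go(.474,.244,.03,0)
E
```

```text
now [0.4749 0.2454 0.3294] rpy [ 3.14e+00  1.00e-03 -1.00e-03] F [-0.7 -0.5 -1.7] grip 7.3 89.3 t 32.5 -> cm [-0.08  0.12 14.44] turn -0.001
```

arm_command([
  [[0,0,3],[0,0,0],0.3],
  [[0,0,4],[0,0,0],0.3],
  [[0,0,4],[0,0,0],0.3],
  [[0,0,2],[0,0,0],0.3],
  [[0,0,1.0],[0,0,0],0.3],
  [[0,0,0.5],[0,0,0],0.3],
  [[0,0,0.1],[0,0,0],0.3],
  [[0,0,0],[0,0,0],2.2],
  [[0,0,0],[0,0,0],2.2],
  [[0,0,0],[0,0,0],2.2],
  [[0,0,-1],[0,0,0],2.2],
  [[0,0,-3],[0,0,0],2.2],
  [[0,0,-4],[0,0,0],2.2],
  [[0,0,-4],[0,0,0],2.2],
  [[0,0,-3],[0,0,0],4],
  [[0,0,0],[0,0,0],4],
])

```text
clock: 34.05
position: [0.4756, 0.2468, 0.3385]
tool_rot: [-3.138, -0.006, -0.0]
force: [0.5, 0.2, 0.1]
grip_width: 0.0403
finger_force: 0.0
```

```bash
python3 - <<'E'
from h import *
S=bot.grab_frame("side");T=bot.grab_frame("top")
def show(n,r): print(n,round(r[0],1),np.round(r[1][:2]*1000,1),round(np.degrees(r[1][2]),1))
for n,f in(("T",T),("S",S)):
  show("0 "+n,fit("b",(.644,-.167,.09),[f]));show("1 "+n,fit("b",(.556,-.441,.1),[f]))
  print([(np.round(onz(f,r["at"],.014)[:2]*1000).tolist(),round(r["p"],2)) for r in bot.mark_of("blank_a_center",f)])
A=cv2.resize(S["frame"][200:420,150:430],(400,314),interpolation=2);B=cv2.resize(T["frame"][190:410,180:460],(400,314),interpolation=2)
cv2.imwrite("pics/c8.png",np.hstack([A,B])[...,::-1])
E
```

```text
0 T 81.1 [ 644.  -167.7] 4.6
1 T 90.8 [ 556.1 -443.2] 7.9
[([553.0, -442.0], 0.83), ([419.0, -725.0], 0.57), ([635.0, 46.0], 0.38)]
0 S 93.0 [ 645.1 -166.5] 4.1
1 S 94.1 [ 554.9 -436.7] -1.6
[([560.0, -434.0], 0.71), ([414.0, -732.0], 0.63)]
```

View pics/c8.png

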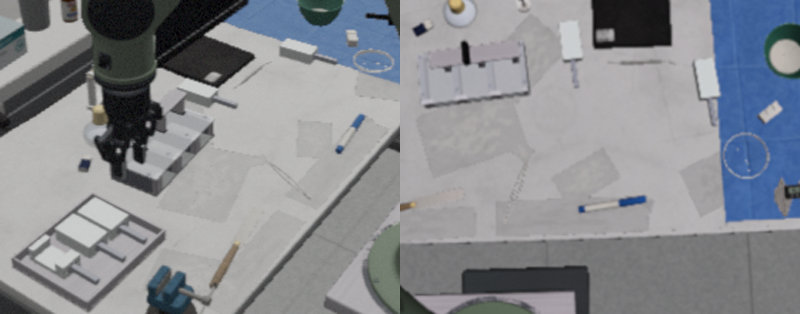

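Side crop: the spent and two wide blanks lie flat in the tray at about (60,260), (78,235) and (105,212). Top: the other two blanks are unmoved at (571,40) and (707,78). Next, the near one.

arm_command([
  [[0,2,0],[0,0,0],4],
  [[0,4,0],[0,0,0],4],
  [[0,4,0],[0,0,0],4],
  [[0,4,0],[0,0,0],4],
  [[0,4,0],[0,0,0],4],
  [[0.5,4,0],[0,0,0],4],
  [[1,4,0],[0,0,0],4],
  [[2,4,0],[0,0,0],4],
  [[2,4,0],[0,0,0],4],
  [[2,4,0],[0,0,0],4],
  [[2,4,0],[0,0,0],4],
  [[0,0,4],[0,0,-0.08],4],
  [[0,0,4],[0,0,0],4],
  [[0,0,0],[0,0,0],4],
  [[0,0,0],[0,0,0],4],
])

```text
clock: 35.75
position: [0.5698, -0.1733, 0.2536]
tool_rot: [-3.141, 0.002, 0.08]
force: [0.4, 0.7, 0.1]
grip_width: 0.0399
finger_force: 0.0
```

```bash
python3 - <<'E'
from h import *
S=bot.grab_frame("side")
print(fit("b",(.644,-.167,.08),[S]))
go(.571,-.1735,.0235,.08)
E
```

```text
(np.float64(92.97144317626953), array([ 0.64512217, -0.166458  ,  0.07210389]))
now [ 0.5702 -0.1734  0.2548] rpy [ 3.141 -0.     0.08 ] F [0.2 0.6 0.8] grip 40.0 0.0 t 35.8 -> cm [0.08 0.01 7.63] turn -0.0
```

arm_command([
  [[0.1,0,3],[0,0,0],4],
  [[0,0,3],[0,0,0],4],
  [[0,0,1.5],[0,0,0],4],
  [[0,0,0],[0,0,0],0.3],
  [[0,0,0],[0,0,0],0.3],
  [[0,0,0],[0,0,0],0.3],
  [[0,0,0],[0,0,0],0.3],
  [[0,0,0],[0,0,0],0.3],
  [[0,0,0],[0,0,0],0.3],
  [[0,0,0],[0,0,0],0.3],
], newtons=100)

```text
clock: 36.8
position: [0.5713, -0.1736, 0.18]
tool_rot: [3.141, -0.002, 0.08]
force: [-2.1, 1.4, 8.3]
grip_width: 0.0071
finger_force: 100.2
```

arm_command([
  [[0,0,-2],[0,0,0],0.3],
  [[0,0,-4],[0,0,0],0.3],
  [[-3,0,0],[0,0,-0.021],0.3],
  [[-3,0,0],[0,0,0],0.3],
  [[-3,0,0],[0,0,0],0.3],
  [[-3,0,0],[0,0,0],0.3],
  [[-2.1,-1,0],[0,0,0],0.3],
  [[0,-3,0],[0,0,0],0.3],
  [[0,-3,0],[0,0,0],0.3],
  [[0,-3,0],[0,0,0],0.3],
  [[0,-2.7,0],[0,0,0],0.3],
  [[0,0,2],[0,0,0],0.3],
  [[0,0,0],[0,0,0],0.3],
  [[0,0,0],[0,0,0],0.3],
])

```text
clock: 38.2
position: [0.4178, -0.061, 0.2192]
tool_rot: [3.141, 0.0, 0.1]
force: [0.4, -0.1, -1.0]
grip_width: 0.0069
finger_force: 99.0
```

```bash
python3 - <<'E'
from h import *
rk()
S=bot.grab_frame("side"); T=bot.grab_frame("top")
o=bot.observe(); p=o["position"]
for n,f in (("S",S),("T",T)): r=fit("b",(p[0]+.0726,p[1]+.0073,.1),[f],.04,p[2]-.18); print(n,r[0],np.round(r[1],4),"expect",np.round([p[0]+.0726,p[1]+.0073],4))
E
```

```text
rack mm [-172.   -73.7   64.2] yaw 0.1004 F [ 0.4 -0.1 -1. ] w 6.9 t 38.2
S 82.97921752929688 [ 0.4896 -0.0488  0.1366] expect [ 0.4905 -0.054 ]
T 81.0826416015625 [ 0.5039 -0.0706  0.5552] expect [ 0.4905 -0.054 ]
```

arm_command([
  [[0,0.08,2],[0,0,0],0.3],
  [[0,0,1.05],[0,0,0],0.3],
  [[0,0,0],[0,0,0],0.3],
  [[0.5,0,0],[0,0,0],0.3],
  [[0.5,0,0],[0,0,0],0.3],
  [[0.5,0,0],[0,0,0],0.3],
  [[0.5,0,0],[0,0,0],0.3],
  [[0,0,0],[0,0,0],0.3],
])

```text
clock: 39.1
position: [0.4385, -0.0594, 0.1884]
tool_rot: [-3.142, -0.001, 0.101]
force: [0.6, 0.7, -1.5]
grip_width: 0.0072
finger_force: 99.0
```

```bash
python3 -c "
from h import *
rk()"
```

```text
rack mm [-151.3  -74.2   33.4] yaw 0.1009 F [ 0.6  0.7 -1.5] w 7.2 t 39.1
```

arm_command([
  [[0.6,0,0],[0,0,0],0.3],
  [[0.8,0,0],[0,0,0],0.3],
  [[0.8,0,0],[0,0,0],0.3],
  [[0.8,0,0],[0,0,0],0.3],
  [[0.8,0,0],[0,0,0],0.3],
  [[0.8,0,0],[0,0,0],0.3],
  [[0.8,0,0],[0,0,0],0.3],
  [[0.8,0,0],[0,0,0],0.3],
  [[0.8,0,0],[0,0,0],0.3],
  [[0.4,0,0],[0,0,0],0.3],
  [[0,0,0],[0,0,0],0.3],
])

```text
clock: 40.2
position: [0.5117, -0.0519, 0.1882]
tool_rot: [-3.142, -0.0, 0.101]
force: [-0.3, 0.1, -1.7]
grip_width: 0.0069
finger_force: 99.0
```

```bash
python3 -c "
from h import *
rk()"
```

```text
rack mm [-77.6 -74.2  33.2] yaw 0.1008 F [-0.3  0.1 -1.7] w 6.9 t 40.2
```

arm_command([
  [[0.3,0,0],[0,0,0],0.3],
  [[0,0,0],[0,0,0],0.3],
])

```text
clock: 40.4
position: [0.5144, -0.0517, 0.1882]
tool_rot: [3.142, -0.0, 0.101]
force: [-0.1, -0.1, -0.6]
grip_width: 0.0068
finger_force: 99.0
```

arm_command([
  [[0.2,0,0],[0,0,0],0.3],
  [[0,0,0],[0,0,0],0.3],
])

```text
clock: 40.6
position: [0.5164, -0.0515, 0.1882]
tool_rot: [-3.142, -0.0, 0.101]
force: [-0.0, 0.5, -1.7]
grip_width: 0.0068
finger_force: 99.0
```

arm_command([
  [[0.2,0,0],[0,0,0],0.3],
  [[0,0,0],[0,0,0],0.3],
])

```text
clock: 40.8
position: [0.5182, -0.0513, 0.1881]
tool_rot: [-3.142, 0.001, 0.101]
force: [-2.4, -0.3, -1.4]
grip_width: 0.0066
finger_force: 99.0
```

arm_command([
  [[-0.3,0,0],[0,0,0],0.3],
  [[0,-0.5,0],[0,0,0],0.3],
  [[0,-0.5,0],[0,0,0],0.3],
  [[0,-0.4,0],[0,0,0],0.3],
  [[0,0,0],[0,0,0],0.3],
])

```text
clock: 41.3
position: [0.5139, -0.0372, 0.1883]
tool_rot: [3.141, -0.0, 0.101]
force: [0.1, -0.6, -0.8]
grip_width: 0.0069
finger_force: 99.1
```

arm_command([
  [[0,-0.1,0],[0,0,0],0.3],
  [[0,0,0],[0,0,0],0.3],
])

```text
clock: 41.5
position: [0.5139, -0.0369, 0.1882]
tool_rot: [3.141, -0.0, 0.101]
force: [1.0, -1.7, -0.7]
grip_width: 0.007
finger_force: 99.1
```

arm_command([
  [[0,-0.1,0],[0,0,0],0.3],
  [[0,0,0],[0,0,0],0.3],
])

```text
clock: 41.7
position: [0.5137, -0.0365, 0.1882]
tool_rot: [3.141, 0.0, 0.1]
force: [0.0, -7.1, 0.3]
grip_width: 0.007
finger_force: 99.2
```

```bash
python3 -c "
from h import *
rk()"
```

```text
rack mm [-74.1 -59.   33.2] yaw 0.0996 F [ 0.  -7.1  0.3] w 7.0 t 41.7
```

arm_command([
  [[0,0.03,0.2],[0,0,0],0.3],
  [[0,0,0.03],[0,0,0],0.3],
  [[0,0,0],[0,0,0],2.5],
  [[0,0,0],[0,0,0],2.5],
  [[0,0,0],[0,0,0],2.5],
  [[-0.3,0,-3],[0,0,0],2.5],
  [[-1,0,-4],[0,0,0],4],
  [[-1,0,-4],[0,0,0],4],
  [[0,2,-3],[0,0,0],4],
  [[0,4,0],[0,0,0],4],
  [[0,4,0],[0,0,0],4],
  [[0,4,0],[0,0,0],4],
  [[0,4,0],[0,0,0],4],
  [[0,4,0],[0,0,0],4],
  [[0,4,0],[0,0,0],4],
  [[0,4,0],[0,0,0],4],
  [[0,4,0],[0,0,0],4],
  [[0,0,0],[0,0,0],4],
])

```text
clock: 43.5
position: [0.5238, -0.3817, 0.3254]
tool_rot: [3.14, 0.001, 0.095]
force: [-0.3, 0.3, -0.9]
grip_width: 0.04
finger_force: 0.0
```

```bash
python3 - <<'E'
from h import *
S=bot.grab_frame("side"); T=bot.grab_frame("top")
def show(n,r): print(n,round(r[0],1),np.round(r[1][:2]*1000,1),round(r[1][2],3))
for n,f in(("S",S),("T",T)):
  show("home0 "+n,fit("b",(.586,-.030,.1),[f],.04,.006)); show("1 "+n,fit("b",(.556,-.441,.1),[f]))
f=(.556-.0726,-.4415-.0073)
go(f[0],f[1],.0245,.1)
A=cv2.resize(S["frame"][210:330,240:400],(400,300),interpolation=2);B=cv2.resize(T["frame"][200:290,200:320],(400,300),interpolation=2)
cv2.imwrite("pics/c9.png",np.hstack([A,B])[...,::-1])
E
```

```text
home0 S 87.4 [582.1 -33.7] 0.018
1 S 94.0 [ 555.6 -437.1] -0.036
home0 T 75.9 [566.5 -32.7] 0.098
1 T 72.3 [ 516.2 -344.8] 1.005
now [ 0.5248 -0.3771  0.3254] rpy [-3.141  0.     0.1  ] F [-0.6  0.2 -0.1] grip 39.9 0.0 t 43.6 -> cm [-4.82  6.74 14.58] turn -0.0
```

View pics/c9.png

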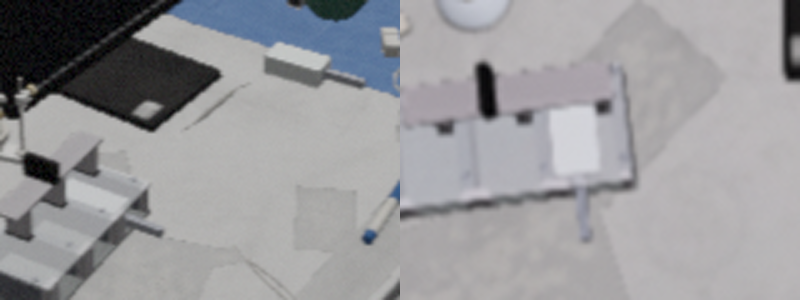

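Top crop: the blank is home in lane 0, against the left (+y) pocket wall at (573,140). Side: the last blank is undisturbed at (297,62). I'll fetch it.

arm_command([
  [[-2.4,3.5,0],[0,0,-0.02],4],
  [[-2.5,3.4,0],[0,0,0],4],
  [[0,0,4],[0,0,0],4],
  [[0,0,4],[0,0,0],4],
  [[0,0,4],[0,0,0],4],
  [[0,0,1.5],[0,0,0],4],
  [[0,0,0.9],[0,0,0],4],
  [[0,0,0.1],[0,0,0],4],
  [[0,0,0],[0,0,0],0.3],
  [[0,0,0],[0,0,0],0.3],
  [[0,0,0],[0,0,0],0.3],
  [[0,0,0],[0,0,0],0.3],
  [[0,0,0],[0,0,0],0.3],
  [[0,0,0],[0,0,0],0.3],
  [[0,0,0],[0,0,0],0.3],
  [[0,0,0],[0,0,0],0.3],
])

```text
clock: 45.2
position: [0.4843, -0.451, 0.1823]
tool_rot: [3.14, -0.001, 0.12]
force: [-0.5, 0.7, 7.6]
grip_width: 0.0068
finger_force: 99.3
```

```bash
python3 - <<'E'
from h import *
rk()
S=bot.grab_frame("side")
print(fit("b",(.556,-.441,.1),[S]))
d=C+np.array([-.175*np.cos(YAW)+.0065*np.sin(YAW),-.175*np.sin(YAW)-.0065*np.cos(YAW)]); print(d)
go(d[0],d[1],.085)
E
```

```text
rack mm [-145.2 -468.4   27.3] yaw 0.1205 F [-0.5  0.7  7.6] w 6.8 t 45.2
(np.float64(96.78730010986328), array([ 0.55865525, -0.44151942, -0.13159206]))
[0.40804721 0.00558816]
now [ 0.4843 -0.451   0.1824] rpy [ 3.14e+00 -1.00e-03  1.21e-01] F [-0.8  1.3  8. ] grip 7.0 99.3 t 45.2 -> cm [ -2.07 -46.23  -5.84] turn 0.02
```

arm_command([
  [[0,0,-2],[0,0,0],0.3],
  [[0,0,-4],[0,0,0.02],0.3],
  [[0,-2,0],[0,0,0],0.3],
  [[0,-3.5,0],[0,0,0],0.3],
  [[0,-3.5,0],[0,0,0],0.3],
  [[0,-3.5,0],[0,0,0],0.3],
  [[0,-3.5,0],[0,0,0],0.3],
  [[-0.5,-3.5,0],[0,0,0],0.3],
  [[-0.5,-3.5,0],[0,0,0],0.3],
  [[-0.5,-3.5,0],[0,0,0],0.3],
  [[-0.5,-3.5,0],[0,0,0],0.3],
  [[-0.5,-3.5,0],[0,0,0],0.3],
  [[-0.2,-3.5,0],[0,0,0],0.3],
  [[0,-3.5,0],[0,0,0],0.3],
  [[0,-3,0],[0,0,0],0.3],
  [[0,-2.7,0],[0,0,0],0.3],
  [[0,0,0],[0,0,0],0.3],
  [[0,0,0],[0,0,0],0.3],
])

```text
clock: 47.05
position: [0.4108, 0.0065, 0.2414]
tool_rot: [3.141, -0.001, 0.102]
force: [-0.9, -1.0, -0.8]
grip_width: 0.0066
finger_force: 98.3
```

```bash
python3 - <<'E'
from h import *
rk()
S=bot.grab_frame("side"); T=bot.grab_frame("top"); p=bot.observe()["position"]
for sx in (0,):
  r=fit("b",(p[0]+.0726,p[1]+.0073,.1),[S],.04,p[2]-.181); print(r[0],np.round(r[1],4),"expect",np.round([p[0]+.0726,p[1]+.0073],4))
E
```

```text
rack mm [-172.2   -5.8   86.4] yaw 0.1021 F [-0.9 -1.  -0.8] w 6.6 t 47.0
85.23355865478516 [0.4845 0.0211 0.0161] expect [0.4834 0.0129]
```

arm_command([
  [[0,0.05,3],[0,0,0],0.3],
  [[0,0,1.6],[0,0,0],0.3],
  [[0,0,0.5],[0,0,0],0.3],
  [[0,0,0],[0,0,0],0.3],
  [[0.5,0,0],[0,0,0],0.3],
  [[0.5,0,0],[0,0,0],0.3],
  [[0.5,0,0],[0,0,0],0.3],
  [[0.5,0,0],[0,0,0],0.3],
  [[0,0,0],[0,0,0],0.3],
])

```text
clock: 48.05
position: [0.4313, 0.008, 0.1901]
tool_rot: [-3.141, -0.001, 0.101]
force: [-0.4, 0.6, -0.6]
grip_width: 0.0068
finger_force: 98.3
```

```bash
python3 -c "
from h import *
rk()"
```

```text
rack mm [-151.6   -6.5   35.1] yaw 0.1008 F [-0.4  0.6 -0.6] w 6.8 t 48.0
```

No resistance, so it's narrow. Continue.

arm_command([
  [[0.6,0,0],[0,0,0],0.3],
  [[0.8,0,0],[0,0,0],0.3],
  [[0.8,0,0],[0,0,0],0.3],
  [[0.8,0,0],[0,0,0],0.3],
  [[0.8,0,0],[0,0,0],0.3],
  [[0.8,0,0],[0,0,0],0.3],
  [[0.8,0,0],[0,0,0],0.3],
  [[0.8,0,0],[0,0,0],0.3],
  [[0.8,0,0],[0,0,0],0.3],
  [[0.3,0,0],[0,0,0],0.3],
  [[0,0,0],[0,0,0],0.3],
])

```text
clock: 49.15
position: [0.5034, 0.0153, 0.1898]
tool_rot: [-3.142, -0.0, 0.101]
force: [0.1, 0.1, -1.5]
grip_width: 0.0063
finger_force: 98.3
```

arm_command([
  [[0.2,0,0],[0,0,0],0.3],
  [[0,0,0],[0,0,0],0.3],
])

```text
clock: 49.35
position: [0.5052, 0.0154, 0.1899]
tool_rot: [-3.142, 0.0, 0.101]
force: [-0.1, -0.4, -1.2]
grip_width: 0.0069
finger_force: 98.3
```

arm_command([
  [[0.2,0,0],[0,0,0],0.3],
  [[0,0,0],[0,0,0],0.3],
])

```text
clock: 49.55
position: [0.5073, 0.0157, 0.1899]
tool_rot: [-3.142, -0.0, 0.101]
force: [0.8, -0.4, -0.4]
grip_width: 0.0067
finger_force: 98.3
```

arm_command([
  [[0.2,0,0],[0,0,0],0.3],
  [[0,0,0],[0,0,0],0.3],
])

```text
clock: 49.75
position: [0.5094, 0.0158, 0.1899]
tool_rot: [-3.142, -0.0, 0.101]
force: [-0.1, -1.4, -0.8]
grip_width: 0.0067
finger_force: 98.3
```

```bash
python3 -c "
from h import *
rk()"
```

```text
rack mm [-73.2  -6.5  34.9] yaw 0.1008 F [-0.1 -1.4 -0.8] w 6.7 t 49.8
```

arm_command([
  [[0.2,0,0],[0,0,0],0.3],
  [[0,0,0],[0,0,0],0.3],
])

```text
clock: 49.95
position: [0.5114, 0.0161, 0.1899]
tool_rot: [-3.142, -0.0, 0.101]
force: [0.2, -0.7, -0.9]
grip_width: 0.0065
finger_force: 98.3
```

arm_command([
  [[0.2,0,0],[0,0,0],0.3],
  [[0,0,0],[0,0,0],0.3],
])

```text
clock: 50.15
position: [0.513, 0.0162, 0.1898]
tool_rot: [3.142, 0.001, 0.101]
force: [-2.9, 0.1, -0.4]
grip_width: 0.0068
finger_force: 98.3
```

arm_command([
  [[0.1,0,0],[0,0,0],0.3],
  [[0,0,0],[0,0,0],0.3],
])

```text
clock: 50.35
position: [0.5133, 0.0163, 0.1895]
tool_rot: [3.142, 0.003, 0.101]
force: [-5.8, 0.7, 0.4]
grip_width: 0.0069
finger_force: 98.4
```

Back wall reached. Back off 3 mm and go across.

arm_command([
  [[-0.35,0,0],[0,0,0],0.3],
  [[0,-0.5,0],[0,0,0],0.3],
  [[0,-0.5,0],[0,0,0],0.3],
  [[0,-0.35,0],[0,0,0],0.3],
  [[0,0,0],[0,0,0],0.3],
])

```text
clock: 50.85
position: [0.5094, 0.0301, 0.19]
tool_rot: [-3.141, -0.0, 0.102]
force: [1.1, -1.2, -1.2]
grip_width: 0.0071
finger_force: 98.4
```

arm_command([
  [[0,-0.1,0],[0,0,0],0.3],
  [[0,0,0],[0,0,0],0.3],
])

```text
clock: 51.05
position: [0.5093, 0.0303, 0.1899]
tool_rot: [3.141, -0.0, 0.101]
force: [0.8, -0.8, -1.4]
grip_width: 0.0071
finger_force: 98.4
```

arm_command([
  [[0,-0.1,0],[0,0,0],0.3],
  [[0,0,0],[0,0,0],0.3],
])

```text
clock: 51.25
position: [0.5091, 0.031, 0.1899]
tool_rot: [3.141, 0.0, 0.1]
force: [0.3, -3.9, -0.8]
grip_width: 0.0069
finger_force: 98.4
```

```bash
python3 -c "
from h import *
rk()"
```

```text
rack mm [-71.9   8.6  34.9] yaw 0.1001 F [ 0.3 -3.9 -0.8] w 6.9 t 51.2
```

arm_command([
  [[0,0.03,0.2],[0,0,0],0.3],
  [[0,0,0.05],[0,0,0],0.3],
  [[0,0,0],[0,0,0],2.5],
  [[0,0,0],[0,0,0],2.5],
  [[0,0,0],[0,0,0],2.5],
  [[-0.3,0,-3],[0,0,0],2.5],
  [[0,0,-4],[0,0,0],4],
  [[0,0,-4],[0,0,0],4],
  [[0,0,-4],[0,0,0],4],
  [[2.5,0.2,0],[0,0,0],4],
  [[4,0.3,0],[0,0,0],4],
  [[4,0.4,0],[0,0,0],4],
  [[0,0,0],[0,0,0],4],
  [[0,0,0],[0,0,0],4],
])

```text
clock: 52.65
position: [0.6116, 0.0324, 0.3367]
tool_rot: [-3.141, 0.001, 0.101]
force: [-0.2, -0.3, -0.9]
grip_width: 0.0396
finger_force: 0.0
```

```bash
python3 - <<'E'
from h import *
go(.6121,.0327,.1138,.101); rk()
S=bot.grab_frame("side"); print(fit("b",(.5785,.0375,.1),[S],.04,.006), bot.mark_of("keeper_grip",S)[:1], proj(S,(.6121,.0327,.097)))
E
```

```text
now [0.6116 0.0324 0.3367] rpy [-3.141e+00  1.000e-03  1.010e-01] F [-0.2 -0.3 -0.9] grip 39.6 0.0 t 52.6 -> cm [ 0.06 -0.02  6.79] turn -0.0
rack mm [ 30.2  -0.3 181.7] yaw 0.1008 F [-0.2 -0.3 -0.9] w 39.6 t 52.6
(np.float64(86.0491714477539), array([ 0.57460044,  0.03686428, -0.06732693])) [{'at': [253.0, 275.7], 'p': 0.69}] [254.61312768 277.83786602]
```

arm_command([
  [[0,0,3],[0,0,0],4],
  [[0,0,2.7],[0,0,0],4],
  [[0,0,1],[0,0,0],4],
  [[0,0,0],[0,0,0],0.5],
  [[0,0,0],[0,0,0],0.5],
  [[0,0,0],[0,0,0],0.5],
  [[0,0,0],[0,0,0],0.5],
  [[0,0,0],[0,0,0],0.5],
  [[0,0,0],[0,0,0],0.5],
  [[0,0,0],[0,0,0],0.5],
  [[0,0,0.6],[0,0,0],0.5],
  [[0,0,0.6],[0,0,0],0.5],
  [[0,0,0.6],[0,0,0],0.5],
  [[0,0,0.6],[0,0,0],0.5],
  [[0,0,0.6],[0,0,0],0.5],
  [[0,0,0.6],[0,0,0],0.5],
  [[0,0,0],[0,0,0],0.5],
], newtons=60)

```text
clock: 54.45
position: [0.6117, 0.0327, 0.2339]
tool_rot: [-3.141, -0.0, 0.101]
force: [2.5, 4.8, -4.1]
grip_width: 0.0107
finger_force: 61.3
```

arm_command([
  [[0,0,0.3],[0,0,0],0.5],
  [[0,0,0],[0,0,0],0.5],
])

```text
clock: 54.65
position: [0.6117, 0.0327, 0.2333]
tool_rot: [-3.141, -0.001, 0.101]
force: [-11.6, 4.9, 30.9]
grip_width: 0.0105
finger_force: 66.0
```

arm_command([
  [[0,0,0.2],[0,0,0],0.5],
  [[0,0,0],[0,0,0],0.5],
])

```text
clock: 54.85
position: [0.6117, 0.0327, 0.2329]
tool_rot: [-3.141, -0.001, 0.101]
force: [-22.2, 4.2, 61.9]
grip_width: 0.011
finger_force: 70.5
```

arm_command([
  [[0,0,0.2],[0,0,0],0.5],
  [[0,0,0],[0,0,0],0.5],
])

```text
clock: 55.05
position: [0.6122, 0.0327, 0.2317]
tool_rot: [-3.141, -0.004, 0.101]
force: [-22.4, 4.1, 70.9]
grip_width: 0.0108
finger_force: 74.2
```

Hard stop. Ease off, release, lift and check the comb and blanks.

arm_command([
  [[0,0,-0.5],[0,0,0],0.5],
  [[0,0,0],[0,0,0],4],
  [[0,0,0],[0,0,0],4],
  [[0,0,0],[0,0,0],4],
  [[0,0,0],[0,0,0],4],
  [[0,0,-3],[0,0,0],4],
  [[0,0,-4],[0,0,0],4],
  [[0,0,-4],[0,0,0],4],
  [[-2,3,0],[0,0,0],4],
  [[-3,4,0],[0,0,0],4],
  [[-3,4,0],[0,0,0],4],
  [[-3,4,0],[0,0,0],4],
  [[0,4,0],[0,0,0],4],
  [[0,4,0],[0,0,0],4],
  [[0,4,0],[0,0,0],4],
  [[0,4,0],[0,0,0],4],
  [[0,4,0],[0,0,0],4],
  [[0,4,0],[0,0,0],4],
  [[0,4,0],[0,0,0],4],
])

```text
clock: 56.95
position: [0.5451, -0.4082, 0.342]
tool_rot: [-3.141, 0.0, 0.101]
force: [-0.1, 0.3, -0.2]
grip_width: 0.04
finger_force: 0.0
```

```bash
python3 - <<'E'
from h import *
S=bot.grab_frame("side"); T=bot.grab_frame("top")
for f in(S,T):
  for m in("keeper_grip","blank_a_center","spent_0_center"):print(m,[(np.round(r["at"],1).tolist(),round(r["p"],2)) for r in bot.mark_of(m,f)][:4])
a=cv2.imread("pics/side0.png")[260:340,215:315];b=cv2.imread("pics/top0.png")[205:280,190:290]
A=S["frame"][260:340,215:315,::-1];B=T["frame"][205:280,190:290,::-1]
R=lambda x:cv2.resize(x,(390,295),interpolation=2)
cv2.imwrite("pics/c10.png",np.vstack([np.hstack([R(A),R(B)]),np.hstack([R(a),R(b)])]))
st()
E
```

```text
keeper_grip [([253.1, 288.1], 0.8)]
blank_a_center [([220.0, 297.6], 0.73), ([440.0, 212.9], 0.7)]
spent_0_center [([188.9, 380.4], 0.81)]
keeper_grip [([229.7, 225.9], 0.78)]
blank_a_center [([498.0, 290.0], 0.87), ([227.4, 228.9], 0.58)]
spent_0_center [([122.5, 253.6], 0.88)]
{'clock': 57.35, 'position': [0.546, -0.405, 0.342], 'tool_rot': [-3.141, -0.0, 0.102], 'force': [0.217, 0.178, -0.219], 'grip_width': 0.04, 'finger_force': 0.0, 'qpos': [0.549, 0.673, 0.004, 1.499, -0.004, 0.97, -0.914]}
```

View pics/c10.png

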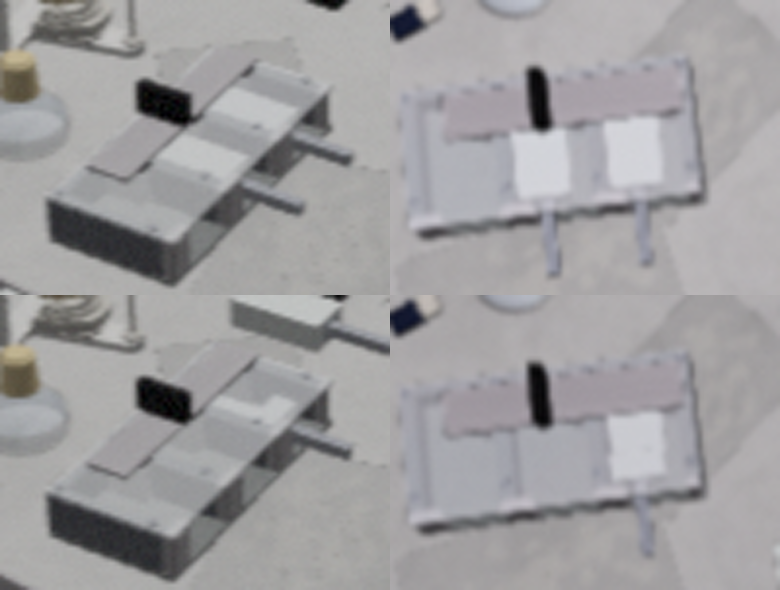

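Top half (now) against bottom half (start): both blanks are home at (540,165) and (633,150), and the comb plate and handle look the same as at the start. One numeric check of the comb height, then hand in.

```bash
python3 - <<'E'
from h import *
S=bot.grab_frame("side")
a=cv2.cvtColor(cv2.imread("pics/side0.png"),6)[274:300,242:270].astype(np.float32)
g=cv2.cvtColor(S["frame"],cv2.COLOR_RGB2GRAY)[274:300,242:270].astype(np.float32)
d=cv2.phaseCorrelate(a,g,cv2.createHanningWindow((28,26),5))
mm=np.linalg.norm(proj(S,(.612,.033,.059))-proj(S,(.612,.033,.049)))/10
print(d,"px/mm",mm)
if abs(d[0][1])/mm<1: print(bot.job_done())
E
```

```text
((-0.25569920021726666, -0.022988197110336728), 0.8668168215104092) px/mm 0.2868580486181643
the job is handed in; nothing more can be done
None
```

The job is handed in: the spent blank and the two 47 mm blanks lie flat in the tray, the two blanks that fit are home in lanes 0 and 1, and the comb is fully down again; the verdict was not shown to me.

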